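# Nest the pan set and set the status wheel

## Task

Put the pan set away: first turn the knob of the status wheel until only yellow (being packed) shows in its window, then move the beech block off the wooden round onto the middle of the steel block, lying flat on its base. With yellow still showing, stand the largest pan in the middle of the round and nest whatever other pans are there one inside another, largest to smallest, each level on its floor, with every handle turned to its own direction so that no two handle ends come near each other. When all are nested, turn the wheel on until only green (packed) fills the window; leave the tape roll, marker pen and brass lid alone.

Things in the scene. Friction and masses are not known exactly. Their poses are not given: they have to be found in the camera images.
- pan_a: loose steel pan, the largest of the set, black handle, 220 g. 120 mm across the rim, 112 the foot, 45 high, wall 2.5, floor 5 thick. Origin: centre of the underside, z up. The level handle, 14 wide x 11 thick, points along the pan's -x, 44 to 55 mm above the underside, and ends 118 mm from the pan's axis (coloured grip from 66 mm out). It clears larger pans' rims but not their handles. Always present.
- pan_b: loose steel pan, the second of the set, blue handle, 180 g. 100 mm across the rim, 92 the foot, 45 high, wall 2.5, floor 5 thick. Origin: centre of the underside, z up. The level handle, 14 wide x 11 thick, points along the pan's -x, 44 to 55 mm above the underside, and ends 118 mm from the pan's axis (coloured grip from 66 mm out). It clears larger pans' rims but not their handles. May be absent.
- pan_c: loose steel pan, the third of the set, orange handle, 150 g. 80 mm across the rim, 72 the foot, 45 high, wall 2.5, floor 5 thick. Origin: centre of the underside, z up. The level handle, 14 wide x 11 thick, points along the pan's -x, 44 to 55 mm above the underside, and ends 118 mm from the pan's axis (coloured grip from 66 mm out). It clears larger pans' rims but not their handles. May be absent.
- pan_d: loose steel pan, the smallest of the set, white handle, 120 g. 60 mm across the rim, 52 the foot, 45 high, wall 2.5, floor 5 thick. Origin: centre of the underside, z up. The level handle, 14 wide x 11 thick, points along the pan's -x, 44 to 55 mm above the underside, and ends 118 mm from the pan's axis (coloured grip from 66 mm out). It clears larger pans' rims but not their handles. May be absent.
- pan_a_tip (a point): a point on the axis of pan_a's handle 2 mm from its outer end: 116 mm from the pan's axis along -x, 49.5 mm above its underside
- pan_b_tip (a point): a point on the axis of pan_b's handle 2 mm from its outer end: 116 mm from the pan's axis along -x, 49.5 mm above its underside
- pan_c_tip (a point): a point on the axis of pan_c's handle 2 mm from its outer end: 116 mm from the pan's axis along -x, 49.5 mm above its underside
- pan_d_tip (a point): a point on the axis of pan_d's handle 2 mm from its outer end: 116 mm from the pan's axis along -x, 49.5 mm above its underside
- doming_block: loose beech block with a hollow in its top, 45 (its x) x 90 (its y) x 40 mm high; origin at the centre of its underside, z up; starts on the wooden round; about 90 g
- wood_round: dark wooden round, about 192 mm across and 22 mm thick, fixed to the bench; origin at the centre of its underside
- round_top (a point): centre of the wooden round's upper face, 22 mm above the bench
- steel_block: square ground steel block 80 x 80 x 18 mm, fixed; origin at the centre of its underside
- block_top (a point): centre of the steel block's upper face, 18 mm above the bench
- status_base: fixed round housing of the status wheel, 124 mm across, its grey cover 22 mm high; origin at the centre of its underside. The window in the cover lies 40 mm from the axis along the housing's own -x (a 40 degree piece of ring)
- status_wheel (a joint): wheel angle about the upright axis, positive counter-clockwise from above, stops at -1.75 and 3.0 rad. The middle of white is in the window at -1.257, red 0, yellow 1.257, green 2.513 (72 degrees each, one fills the window alone within 0.27 rad). It starts between white and red, stays where it is left and turns with about 0.05 N m
- knob_grip (a point): centre of the black bar knob that turns with the wheel, on the wheel's axis, 42 mm above the bench. The bar is 56 mm long, 18 wide and stands 27.5 to 53.5 mm above the bench; at joint value 0 its length lies along the housing's x. A white line on top marks the end toward the window at joint value 0
- lamp_rim (a point): centre of the rim of the fixed metal lamp shade that hangs over the bench: about 0.32 m across, the rim 0.46 m above the bench. Not part of the job; keep the wrist and arm out of it when crossing from side to side (swing nearer to the robot)
- tape_roll: bystander: roll of masking tape, 88 mm across, 19 mm high, loose
- marker_pen: bystander: marker pen, 135 mm long, 14 mm thick, loose
- brass_lid: bystander: brass lid with a knob, 85 mm across, 34 mm high, loose

How it is judged (in metres and radians):
On the way, in this order (a step that is already met when the one before it is completed fails the run):
1. the status wheel shows yellow alone in its window (value of joint status_wheel between 1.057 and 1.457 rad and velocity of joint status_wheel between -0.1 and 0.1 rad/s), for 0.2 s.
2. the beech block lies on the steel block, off the round, the wheel still on yellow (all of step 1 and horizontal distance between doming_block and steel_block below 0.03 m and z of doming_block in the frame of block_top between -0.003 and 0.004 m and angle between doming_block's own z axis and vertical below 0.08 rad and linear speed of doming_block below 0.03 m/s and contact force between the fingers and doming_block below 0.3 N), for 0.2 s.
3. all pans present stand nested on the round, level, handles apart, released, the wheel still on yellow (all of step 1 and horizontal distance between pan_a and wood_round below 0.03 m and z of pan_a in the frame of round_top between -0.003 and 0.003 m and angle between each of pan_a, pan_b, pan_c, pan_d's own z axis and vertical below 0.04 rad and linear speed of each of pan_a, pan_b, pan_c, pan_d below 0.03 m/s and contact force between the fingers and pan_a below 0.3 N and horizontal distance between pan_b and pan_a below 0.014 m and z of pan_b in the frame of round_top between 0.002 and 0.008 m and contact force between the fingers and pan_b below 0.3 N and horizontal distance between each of pan_b_tip, pan_c_tip, pan_d_tip and pan_a_tip above 0.06 m and horizontal distance between pan_c and pan_a below 0.024 m and z of pan_c in the frame of round_top between 0.002 and 0.013 m and contact force between the fingers and pan_c below 0.3 N and horizontal distance between each of pan_c_tip, pan_d_tip and pan_b_tip above 0.06 m and horizontal distance between pan_d and pan_a below 0.033 m and z of pan_d in the frame of round_top between 0.002 and 0.018 m and contact force between the fingers and pan_d below 0.3 N and horizontal distance between pan_d_tip and pan_c_tip above 0.06 m), for 0.2 s.
4. the status wheel shows green alone in its window (value of joint status_wheel between 2.313 and 2.713 rad and velocity of joint status_wheel between -0.1 and 0.1 rad/s), for 0.2 s.
At the end, for the whole second after the job is handed in: Wheel at rest within 0.2 rad of mid-green. Beech block upright on the steel block, centres within 30 mm. Largest pan within 30 mm of the round's centre; each other pan on the floor of the next larger, level within 0.04 rad, released, at rest; handle ends at least 60 mm apart (all of step 4 and horizontal distance between pan_a and wood_round below 0.03 m and z of pan_a in the frame of round_top between -0.003 and 0.003 m and angle between each of pan_a, pan_b, pan_c, pan_d's own z axis and vertical below 0.04 rad and linear speed of each of pan_a, pan_b, pan_c, pan_d, doming_block below 0.03 m/s and contact force between the fingers and pan_a below 0.3 N and horizontal distance between pan_b and pan_a below 0.014 m and z of pan_b in the frame of round_top between 0.002 and 0.008 m and contact force between the fingers and pan_b below 0.3 N and horizontal distance between each of pan_b_tip, pan_c_tip, pan_d_tip and pan_a_tip above 0.06 m and horizontal distance between pan_c and pan_a below 0.024 m and z of pan_c in the frame of round_top between 0.002 and 0.013 m and contact force between the fingers and pan_c below 0.3 N and horizontal distance between each of pan_c_tip, pan_d_tip and pan_b_tip above 0.06 m and horizontal distance between pan_d and pan_a below 0.033 m and z of pan_d in the frame of round_top between 0.002 and 0.018 m and contact force between the fingers and pan_d below 0.3 N and horizontal distance between pan_d_tip and pan_c_tip above 0.06 m and horizontal distance between doming_block and steel_block below 0.03 m and z of doming_block in the frame of block_top between -0.003 and 0.004 m and angle between doming_block's own z axis and vertical below 0.08 rad and contact force between the fingers and doming_block below 0.3 N); the robot touches nothing.
It fails at once if the tape roll is moved more than 4 cm (distance of tape_roll from where it was at the start of the episode above 0.04 m).
It fails at once if the marker pen is moved more than 4 cm (distance of marker_pen from where it was at the start of the episode above 0.04 m).
It fails at once if the brass lid is moved more than 4 cm (distance of brass_lid from where it was at the start of the episode above 0.04 m).
Of pan_b, pan_c, pan_d only 2 to 3 are there at a start; the rules pass over those that are not, and their reading is None.
At some moment in a run one of pan_b, pan_c, pan_d may be knocked a few centimetres aside while the robot is not near it.
It also fails if it takes over 210 s, if anything falls off the work surface, if the arm or the gripper's body presses on something with over 40 N, if the wrist force passes 120 N, or if a joint passes its speed limit or range.

## Robot

A 6-joint arm with a two-finger parallel gripper is mounted at the origin on a cart in front of the work surface, level with it; the furniture and walls round the work are solid. World frame = base frame: x ahead of the robot, y to its left, z up, the work surface at z = 0. Lengths are in m, angles in degrees, forces in N, time in s.
With the tool pointing down it reaches from about 0.375 to 0.9 m from the base axis. Payload 3.1 kg.
Tool frame: the origin (TCP) lies on the front face of the gripper's body, between the roots of the fingers; the fingertips stand 70 mm ahead of it and the grasp point (between the pads) lies 51 mm ahead of it (bot.tip_extent is the distance from the TCP to the fingertips, in m); z points along the fingers, x is the direction in which the jaws open and shut, and the axes are right-handed (so a half turn about z gives the same grasp; the last joint's range is limited). The gripper opens to 87 mm and grips with 3 to 60 N. Pads are 19 mm wide; open, the fingers measure 117 mm over their backs; the gripper's body (75 mm by 190 mm) begins 51 mm behind the grasp point.
Start: joints at [63.34, 30.224, 82.088, -0, 67.689, -10.227], TCP at [0.177, 0.599, 0.292] pointing down, gripper open.
Joint ranges: [-176.69, 176.69], [-43.24, 126.21], [12.49, 139.97], [-82, 262], [0, 151.66], [-163.58, 163.58]. Speed limits (degrees/s): [159.86, 159.86, 180, 180, 180, 180].

## Interface

Orientations are given as a 3x3 rotation matrix whose columns are the frame's x, y, z axes.
In Python, from rig import bot, viewer, ticket gives the robot as it stands. The module is installed in compiled form; this text tells all that it offers.
- The arm moves only by the tool arm_command, never from a script. Its argument "targets" is a list of rows, each an object with "rot": the turn, a rotation vector about the tool's x, y, z in degrees, a list of three; "offset": the shift along the tool's x, y, z in cm, a list of three; "gripper": the closure, from 0 (fully open) to 1 (shut). A call has 1 to 8 rows; each row is the pose to reach, as a shift and turn from the pose commanded when the call began, along the tool's axes at that moment; what a row does not reach only later rows make up. A row lasts 1/10 s, in which the tool goes at most 50 mm and 8.59 degrees, less where a joint would pass 70% of its speed; a pose out of reach is approached as far as the arm can. A call with a gripper value outside its range is refused whole. The fingers move at their own pace and stop on an object; the grip force is fixed at half the most. Time passes only in rows, so rows that repeat a pose let the fingers close. It gives the time, the measured TCP pose, the force and the opening at its end, in the units of the state.
- bot.read_state(): the state, without advancing time (a new reading comes with each control period).
- viewer.capture(name): name is "side" or "top"; returns a dict with "frame" (420x560x3 uint8, red, green, blue), "fx", "fy", "cx", "cy" (pixels), "D" ([k1, k2, p1, p2, k3] as OpenCV has them; the pictures are not rectified), "view" (4x4, takes a point from world to camera coordinates). Camera axes: x right, y down, z forward; pixel columns grow to the right and rows downward; lengths in m; the calibration is good to about 2 mm. A picture is of the moment at which its call begins. There is no depth.
- ticket.hand_in(): hands the job in, once; it reports no verdict.
The state is a dict: "time_s": time; "joint_positions": joint angles; "qvel": joint speeds; "tau": joint torques, N m; "position": TCP position; "tcp_rot": TCP orientation; "force": force on the tool from outside, world axes, zero at the start; "moment": the same for the moment, N m; "opening": opening from 0.0 (shut) to 1.0 (fully open).
Only numpy, scipy, OpenCV 4.12 (cv2) and the standard library are available. Lean on these libraries where they do the work, as an engineer would, in place of code of your own. Each camera call takes 0.05 s, during which the arm holds its last target. There are 200 camera calls.

## Working session

There is one attempt and no reset: what is moved stays moved. The work goes in short steps, Python scripts to look and compute and a tool call to move; the robot and the scene stay as the last step left them, time stands still between calls to the robot, and variables do not carry over. Pictures are saved under pics/ and viewed, about 12 in all and at most 16, crops included, and the job is handed in when it is done.

Besides the shell and the picture viewer there is one more tool, called after "Request:" as name(argument=value, ...), one argument or row to a line, values as JSON. arm_command: Moves the arm, as the interface text tells. Its arguments: {"type":"object","properties":{"targets":{"type":"array"}},"required":["targets"]}

```bash
mkdir -p pics
cat > h.py <<'E'
import numpy as np, cv2
from rig import bot, viewer, ticket
def cap(n):
    c=viewer.capture(n); c['K']=np.array([[c['fx'],0,c['cx']],[0,c['fy'],c['cy']],[0,0,1.]]); c['D']=np.array(c['D'],float); c['view']=np.array(c['view']); return c
def ray(c,px):
    u=cv2.undistortPoints(np.array(px,float).reshape(-1,1,2),c['K'],c['D']).reshape(-1,2)
    R=c['view'][:3,:3];t=c['view'][:3,3]
    d=np.c_[u,np.ones(len(u))]@R; return -R.T@t,d
def onz(c,px,z):
    o,d=ray(c,px); return o+d*((z-o[2])/d[:,2])[:,None]
def proj(c,P):
    P=np.array(P,float).reshape(-1,3); R=c['view'][:3,:3];t=c['view'][:3,3]
    return cv2.projectPoints(P,cv2.Rodrigues(R)[0],t,c['K'],c['D'])[0].reshape(-1,2)
def save(c,name,crop=None,s=1):
    im=c['frame'][...,::-1]
    if crop: im=im[crop[1]:crop[3],crop[0]:crop[2]]
    cv2.imwrite('pics/'+name+'.png',cv2.resize(im,None,fx=s,fy=s,interpolation=cv2.INTER_CUBIC))
E
python3 - <<'E'
from h import *
np.set_printoptions(precision=3,suppress=True)
for n in('side','top'):
    c=cap(n); save(c,n+'0',s=1.42); o,_=ray(c,[[280,210]]); print(n,o,onz(c,[[280,210],[0,0],[559,0],[0,419],[559,419]],0))
s=bot.read_state();print(s['position'],s['tcp_rot'],s['force'],s['opening'],bot.tip_extent)
E
```

```text
side [0.369 1.281 1.278] [[ 0.622 -0.294 -0.   ]
 [ 3.121 -2.495  0.   ]
 [-1.038 -3.065  0.   ]
 [ 1.205  0.669  0.   ]
 [-0.219  0.447  0.   ]]
top [-0.206 -0.233  1.328] [[ 0.772  0.032  0.   ]
 [ 2.215  2.726  0.   ]
 [ 3.331 -1.529  0.   ]
 [-0.261  0.664  0.   ]
 [ 0.21  -1.03   0.   ]]
[0.177 0.599 0.291] [[ 0.283  0.959 -0.001]
 [ 0.959 -0.283 -0.002]
 [-0.002 -0.    -1.   ]] [ 0.38  -0.293  0.964] 0.9990964842167099 0.0697
```

View pics/top0.png

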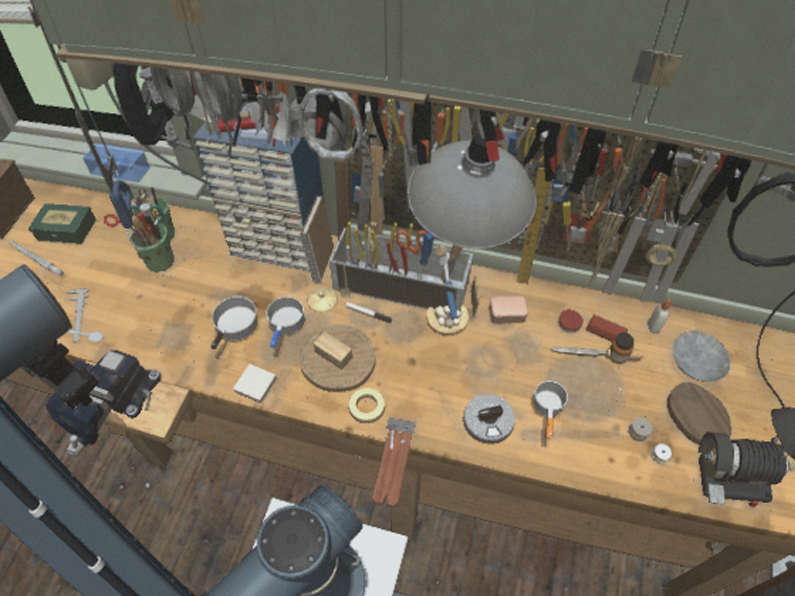

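View pics/side0.png

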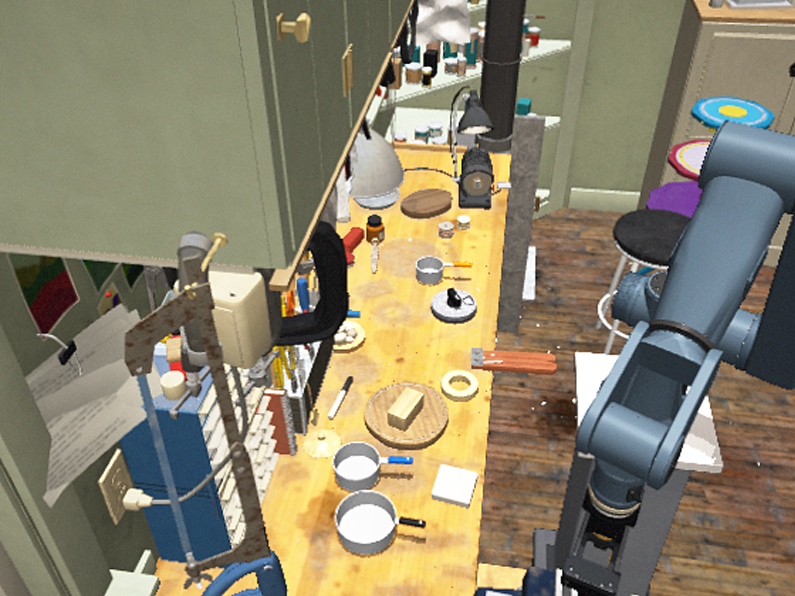

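The side and top views show pans a (black), b (blue) and c (orange), and no white pan. In native top pixels: pan a ≈(165,224), b ≈(201,223), c ≈(387,281), round ≈(238,252), steel block ≈(179,270), wheel ≈(345,295).

Run:
```python
from h import *
c=cap('top'); save(c,'topL',(140,195,300,305),5); save(c,'topR',(320,255,420,325),8)
c=cap('side'); save(c,'sideL',(220,255,350,395),4.2)
```

```text
(no output)
```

View pics/topL.png

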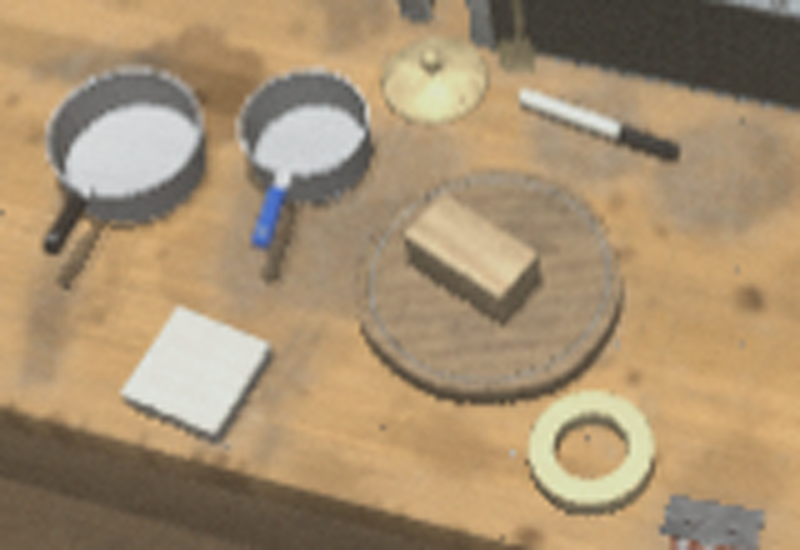

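View pics/topR.png

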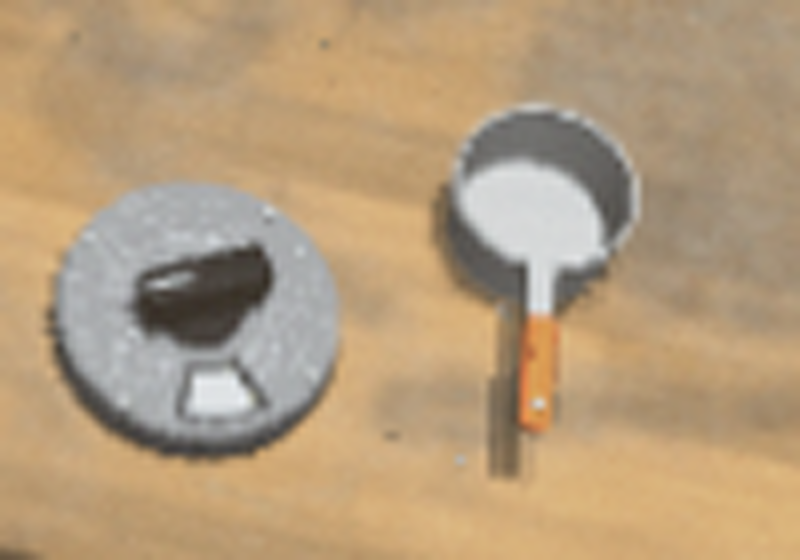

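```bash
cat > m.py <<'E'
from h import *
from scipy.optimize import least_squares
np.set_printoptions(precision=4,suppress=True)
def nat(p,off,s): return (np.array(p,float)+.5)/s-.5+off
def circ(c,p,z,r=None):
    P=onz(c,p,z)[:,:2]
    x0=np.r_[P.mean(0),r or .05]
    f=lambda x:np.linalg.norm(P-x[:2],axis=1)-(r or x[2])
    s=least_squares(f,x0); return s.x[:2],s.x[2],np.abs(f(s.x)).max()
E
python3 - <<'E'
from m import *
c=cap('top');L=lambda p:nat(p,(140,195),5);R=lambda p:nat(p,(320,255),8)
def show(n,pts,z,r,tip=None):
    a=circ(c,pts,z); b=circ(c,pts,z,r); print(n,'free',a[0],a[1],'fixed',b[0],b[2])
    if tip is not None:
        t=onz(c,tip,.0495)[0,:2]; d=t-b[0]; print('  tip',t,np.linalg.norm(d),'ang',np.degrees(np.arctan2(d[1],d[0])))
show('a',L([(47,135),(62,95),(95,72),(130,67),(170,78),(198,105),(205,140)]),.045,.06,L([(52,245)]))
show('b',L([(240,125),(255,92),(280,75),(308,71),(340,80),(362,103),(370,135)]),.045,.05,L([(262,243)]))
show('c',R([(455,180),(470,140),(500,112),(540,103),(580,113),(615,140),(637,185),(630,230)]),.045,.04,R([(535,430)]))
show('round',L([(362,285),(400,208),(490,172),(580,205),(622,280)]),.022,.096)
show('wheel',R([(58,300),(85,235),(130,198),(190,183),(250,198),(300,235),(335,300)]),.022,.062)
show('tape',L([(530,450),(592,392),(653,450)]),.019,.044)
for n,p,z in[('beech',L([(440,195),(540,262),(500,300),(405,235)]),.04+.022),('steel',L([(178,305),(272,352),(217,437),(123,392)]),.018)]:
    P=onz(c,p,z)[:,:2]; print(n,P.mean(0),P.tolist(),[np.linalg.norm(P[i]-P[i-1]) for i in range(4)])
print('window',onz(c,R([(223,390)]),.022)); P=onz(c,R([(137,285),(268,260)]),.0535);print('knob',P,np.degrees(np.arctan2(*(P[0]-P[1])[[1,0]])))
print('lid',onz(c,L([(435,85)]),.01),'pen',onz(c,L([(522,97),(677,152)]),.007))
print('bench edge',onz(c,L([(0,410),(390,510)]),0))
E
```

```text
a free [0.5727 0.4332] 0.06187919947324446 fixed [0.5748 0.4337] 0.005372963304840175
  tip [0.4617 0.4388] 0.11324926402682718 ang 177.43998379408018
b free [0.6157 0.3021] 0.050205565773082245 fixed [0.6159 0.3021] 0.003002950926711538
  tip [0.5055 0.2896] 0.1111709259262311 ang -173.54716652119393
c free [ 0.5551 -0.4122] 0.03929803107341842 fixed [ 0.5543 -0.4121] 0.0017944955365634882
  tip [ 0.4371 -0.4206] 0.1175138247104395 ang -175.8500390462458
round free [0.5356 0.1272] 0.09440146549076683 fixed [0.5338 0.1266] 0.003124279698666743
wheel free [ 0.4705 -0.2773] 0.05903602117478642 fixed [ 0.4668 -0.2783] 0.002564885947786269
tape free [0.4281 0.0173] 0.0426036370605726 fixed [0.4269 0.0169] 0.0014668474707672796
beech [0.5353 0.1383] [[0.5721569610298909, 0.1745754406228663], [0.5368966389787234, 0.08687663132743081], [0.4994366248933465, 0.10429559926575613], [0.5327153362553689, 0.1873202241508111]] [np.float64(0.04144962330381733), np.float64(0.09452180416702387), np.float64(0.04131190021426081), np.float64(0.08944585494711808)]
steel [0.4092 0.3062] [[0.45608118142177667, 0.34180100202629826], [0.43836032090778354, 0.26015108018691324], [0.36390027023155, 0.27192056884399773], [0.3783392636995785, 0.35112643807055954]] [np.float64(0.07829923070209975), np.float64(0.08355081468025362), np.float64(0.07538448122761411), np.float64(0.08051120575612428)]
window [[ 0.4357 -0.2943  0.022 ]]
knob [[ 0.4581 -0.2495  0.0535]
 [ 0.4837 -0.3006  0.0535]] 116.66523472520642
lid [[0.7016 0.23   0.01  ]] pen [[0.7106 0.1611 0.007 ]
 [0.6919 0.03   0.007 ]]
bench edge [[0.3475 0.4401 0.    ]
 [0.3524 0.1406 0.    ]]
```

View pics/sideL.png

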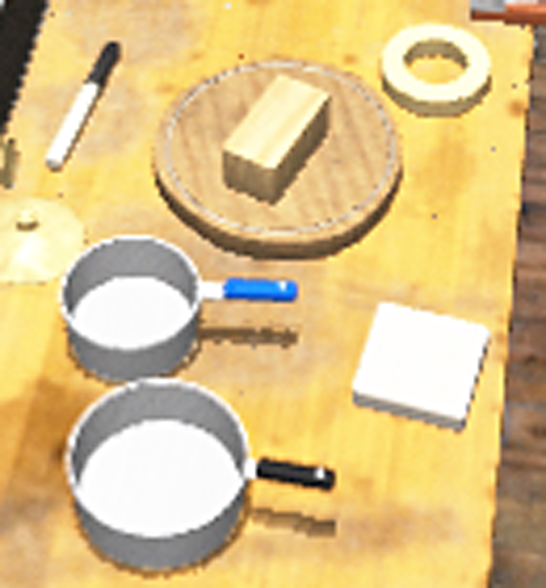

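Run:
```python
from m import *
c=cap('side');L=lambda p:nat(p,(220,255),4.2)
def show(n,pts,z,r,tip=None):
    a=circ(c,L(pts),z); b=circ(c,L(pts),z,r); print(n,'free',a[0],a[1],'fixed',b[0],b[2])
    if tip is not None:
        t=onz(c,L(tip),.0495)[0,:2]; d=t-b[0]; print('  tip',t,np.linalg.norm(d),'ang',np.degrees(np.arctan2(d[1],d[0])))
show('a',[(68,455),(80,415),(110,388),(155,380),(200,388),(235,415),(248,455)],.045,.06,[(333,478)])
show('b',[(63,290),(75,258),(100,242),(130,237),(165,243),(190,262),(201,290)],.045,.05,[(297,290)])
show('round',[(155,150),(180,95),(230,67),(290,60),(350,78),(395,120),(402,150)],.022,.096)
for n,p,z in[('beech',[(275,75),(330,97),(275,165),(224,150)],.062),('steel',[(380,303),(489,326),(464,417),(355,395)],.018)]:
    P=onz(c,L(p),z)[:,:2]; print(n,P.mean(0),P.tolist(),[np.linalg.norm(P[i]-P[i-1]) for i in range(4)])
save(c,'sideW',(280,175,345,225),10)
```

```text
a free [0.5723 0.4366] 0.05939716388324159 fixed [0.5721 0.4373] 0.0020513642860953765
  tip [0.455  0.4404] 0.11718913894528925 ang 178.48000260397401
b free [0.6159 0.3071] 0.0488697354827204 fixed [0.6157 0.3085] 0.0023732475704303993
  tip [0.4993 0.2929] 0.11742748648992861 ang -172.35603027037786
round free [0.5356 0.1375] 0.09488795514258906 fixed [0.5355 0.1389] 0.0015598727075798596
beech [0.5357 0.1472] [[0.5437813507158381, 0.09966488471063917], [0.498953716462727, 0.11637353164475783], [0.530170800568805, 0.19090386781710933], [0.5697803719903489, 0.18198110503720355]] [np.float64(0.08632444170734009), np.float64(0.04784031432902309), np.float64(0.08080394390157988), np.float64(0.040602140877358486)]
steel [0.408  0.3142] [[0.44231648746068286, 0.2700148875560011], [0.3638739912591274, 0.2783291533677854], [0.3752159685723064, 0.35746759121594485], [0.4506113152550771, 0.351130387494632]] [np.float64(0.08153850929734172), np.float64(0.07888188782173033), np.float64(0.07994706245022178), np.float64(0.07566120837272297)]
```

View pics/sideW.png

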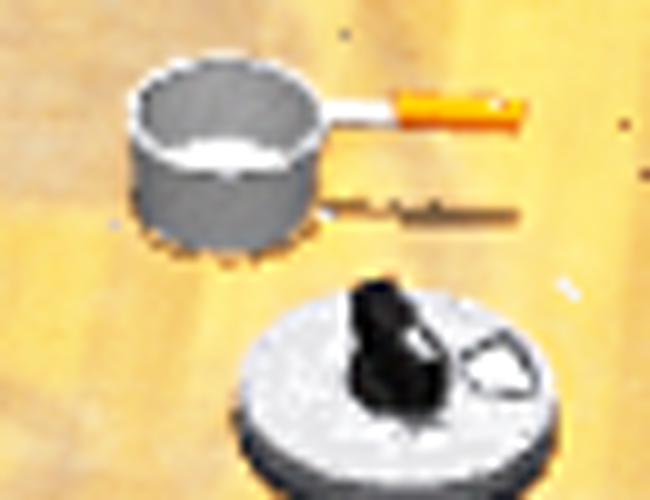

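Run:
```python
from m import *
c=cap('side');t=cap('top');S=lambda p:nat(p,(280,175),10);R=lambda p:nat(p,(320,255),8)
print('c',circ(c,S([(130,110),(150,78),(190,57),(230,52),(280,62),(315,90),(325,125)]),.045,.04),'tip',onz(c,S([(524,113)]),.0495))
print('wheel side',circ(c,S([(240,400),(262,345),(300,312),(345,293),(440,293),(490,310),(535,350),(555,400)]),.022,.062))
print('win',onz(c,S([(500,366)]),.022),onz(t,R([(222,390)]),.022))
print('line',onz(c,S([(425,340)]),.0535),onz(t,R([(175,282)]),.0535))
# top-face corners knob
print('knob top(top)',onz(t,R([(140,272),(262,245)]),.0535),'side',onz(c,S([(355,290),(395,280),(445,360)]),.0535))
def dark(im,x0,y0,x1,y1,s):
    g=im[y0:y1,x0:x1].max(2); return g
np.set_printoptions(linewidth=200)
print(dark(c['frame'],312,201,328,219,1)); print(dark(t['frame'],334,283,358,300,1))
```

```text
c (array([ 0.5493, -0.4048]), np.float64(0.04), np.float64(0.0018141495554748754)) tip [[ 0.4323 -0.415   0.0495]]
wheel side (array([ 0.4663, -0.2665]), np.float64(0.062), np.float64(0.0034718208984589743))
win [[ 0.4298 -0.2877  0.022 ]] [[ 0.4356 -0.2939  0.022 ]]
line [[ 0.4573 -0.2597  0.0535]] [[ 0.4635 -0.2646  0.0535]]
knob top(top) [[ 0.4643 -0.2496  0.0535]
 [ 0.49   -0.297   0.0535]] side [[ 0.4864 -0.2861  0.0535]
 [ 0.472  -0.2945  0.0535]
 [ 0.4488 -0.2489  0.0535]]
[[254 254 254 255 255 255 255 255 252 249 244 240 244 247 247 247]
 [253 254 255 255 255 255 232 236 255 251 244 243 244 245 247 248]
 [252 253 255 215  83  35  31 121 255 255 245 240 241 242 243 245]
 [246 243 238  50  21  35  35  61 168 249 244 237 236 240 247 247]
 [244 244 255  47  15  44  39  38  54 157 244 240 235 218 255 247]
 [255 241 253  46   8  34  40  40  29 103 244 240 237 234 220 238]
 [234 239 238  54   7  21  40  39  47 101 165 252 242 247 236 236]
 [233 243 251 120   3   8  22  33 137 255  66 160 254 251 250 250]
 [241 255 239 172   7  14  19  29  92 219 202  77 197 241 232 196]
 [249 255 23
[... 1575 characters left out ...]
2 179]
 [174 148 106  73  59  58  59  59  60  60  60  63  58  63  60  57  67 100 117 176 185 185 179 187]
 [181 174 138  88  59  61  56  58  61  60  65  65  62  66  68  70  93 156 164 190 171 177 183 173]
 [180 178 151 101  64  63  61  64  63  63  70  68  70  75  75  72 147 172 173 190 178 183 173 174]
 [175 177 203 158  95  97  96  77  70  72  71  69  73  69  73 114 169 172 180 184 187 173 180 174]
 [185 185 176 182 144 150 160 124  84  82  73  69  72  78 114 171 173 179 189 178 185 171 183 177]
 [193 200 183 175 176 174 175 177 138 124 112 112 116 128 171 168 179 196 190 185 198 175 176 181]
 [186 179 175 184 181 179 182 181 171 167 167 167 168 164 160 143 190 199 183 177 194 175 176 189]]
```

Run:
```python
from m import *
c=cap('side');t=cap('top')
def d(n,cc,p):
    P=onz(cc,p,.0535)[:,:2];v=P[0]-P[1];print(n,P.tolist(),P.mean(0),np.linalg.norm(v),np.degrees(np.arctan2(v[1],v[0])))
d('bar top',t,[(337,290.5),(352.7,287.5)]); d('line top',t,[(338.2,290.1),(344,288.9)])
d('bar side',c,[(323,210.5),(317.3,203)]); d('line side',c,[(322.8,210.3),(320,207.7)])
for n,cc,wc in(('t',t,(.4675,-.278)),('s',c,(.4663,-.267))):
    pass
s=bot.read_state(); 
for cc in(c,t): print(proj(cc,[s['position']]))
```

```text
bar top [[0.45720578631340647, -0.25076668918051337], [0.48178361053895014, -0.299692333011998]] [ 0.4695 -0.2752] 0.05475205994286434 116.67269124948052
line top [[0.4596998570847186, -0.25436412170902417], [0.4691031432527202, -0.27232348010265395]] [ 0.4644 -0.2633] 0.02027215688248712 117.63596877065616
bar side [[0.4526948102974223, -0.24857888153206775], [0.4782822488599, -0.29077950904814864]] [ 0.4655 -0.2697] 0.04935189940559101 121.2296226827531
line side [[0.4535421445382406, -0.249657858702516], [0.4653747994613041, -0.2636676939876903]] [ 0.4595 -0.2567] 0.01833813532630878 130.18431220082155
[[421.6818 382.3732]]
[[ 41.9683 264.2211]]
```

```bash
cat > plan.py <<'E'
from h import *
def plan(wps,start=None):
    "wps: (x,y,z,theta_deg of jaw axis, world); print offset cm and rot z from one to the next"
    if start is None:
        s=bot.read_state(); R=np.array(s['tcp_rot']); p=np.array(s['position']); th=np.degrees(np.arctan2(R[1,0],R[0,0]))
        print('now',p.round(4),round(th,2),'tilt',np.degrees(np.arccos(-R[2,2])).round(2),'t',round(s['time_s'],2),'F',np.round(s['force'],1),'op',round(s['opening'],3),'j',np.round(s['joint_positions'],0))
    else: p=np.array(start[:3],float);th=start[3]
    for w in wps:
        d=np.array(w[:3])-p;a=np.radians(th);r=-((w[3]-th))
        print([round(100*(d[0]*np.cos(a)+d[1]*np.sin(a)),2),round(100*(d[0]*np.sin(a)-d[1]*np.cos(a)),2),round(-100*d[2],2)],'rot',round(r,1),'rows lin',round(np.linalg.norm(d)/.05,1),'rot',round(abs(r)/8.59,1))
        p=np.array(w[:3],float);th=w[3]
E
python3 -c "
from plan import *
plan([(.38,.33,.27,15),(.42,.0,.24,-42),(.4675,-.273,.2,-98),(.4675,-.273,.2,-152)])
c=cap('top')
for p in [(331,160)]: print(onz(c,[p],.46))
"
```

```text
now [0.1767 0.5994 0.2922] 73.57 tilt 0.01 t 0.5 F [ 0.8 -0.6  0.4] op 1.002 j [ 63.  30.  82.  -0.  68. -10.]
[np.float64(-20.09), np.float64(27.12), np.float64(2.22)] rot 58.6 rows lin 6.8 rot 6.8
[np.float64(-4.68), np.float64(32.91), np.float64(3.0)] rot 57 rows lin 6.7 rot 6.6
[np.float64(21.8), np.float64(17.11), np.float64(4.0)] rot 56 rows lin 5.6 rot 6.5
[np.float64(-0.0), np.float64(0.0), np.float64(-0.0)] rot 54 rows lin 0.0 rot 6.3
[[ 0.64428859 -0.15277297  0.46      ]]
```

Request:
arm_command(
  targets=[
    {"offset": [-20.1,27.1,2.2],"rot": [0,0,58.6],"gripper": 0},
    {"offset": [-20.1,27.1,2.2],"rot": [0,0,58.6],"gripper": 0},
    {"offset": [-20.1,27.1,2.2],"rot": [0,0,58.6],"gripper": 0},
    {"offset": [-20.1,27.1,2.2],"rot": [0,0,58.6],"gripper": 0},
    {"offset": [-20.1,27.1,2.2],"rot": [0,0,58.6],"gripper": 0},
    {"offset": [-20.1,27.1,2.2],"rot": [0,0,58.6],"gripper": 0},
    {"offset": [-20.1,27.1,2.2],"rot": [0,0,58.6],"gripper": 0},
    {"offset": [-20.1,27.1,2.2],"rot": [0,0,58.6],"gripper": 0},
  ],
)

```text
time_s: 1.35
position: [0.3828, 0.3269, 0.2703]
tcp_rot: [[0.968, 0.251, 0.001], [0.251, -0.968, -0.001], [0.001, 0.001, -1.0]]
force: [-1.7, -0.7, -0.3]
opening: 1.0
```

Request:
arm_command(
  targets=[
    {"offset": [-4.7,32.9,3],"rot": [0,0,57],"gripper": 0},
    {"offset": [-4.7,32.9,3],"rot": [0,0,57],"gripper": 0},
    {"offset": [-4.7,32.9,3],"rot": [0,0,57],"gripper": 0},
    {"offset": [-4.7,32.9,3],"rot": [0,0,57],"gripper": 0},
    {"offset": [-4.7,32.9,3],"rot": [0,0,57],"gripper": 0},
    {"offset": [-4.7,32.9,3],"rot": [0,0,57],"gripper": 0},
    {"offset": [-4.7,32.9,3],"rot": [0,0,57],"gripper": 0},
    {"offset": [-4.7,32.9,3],"rot": [0,0,57],"gripper": 0},
  ],
)

```text
time_s: 2.15
position: [0.4211, -0.003, 0.2404]
tcp_rot: [[0.739, -0.674, 0.002], [-0.674, -0.739, -0.001], [0.002, -0.001, -1.0]]
force: [0.7, 0.2, 0.0]
opening: 1.001
```

Request:
arm_command(
  targets=[
    {"offset": [21.8,17.1,4],"rot": [0,0,56],"gripper": 0},
    {"offset": [21.8,17.1,4],"rot": [0,0,56],"gripper": 0},
    {"offset": [21.8,17.1,4],"rot": [0,0,56],"gripper": 0},
    {"offset": [21.8,17.1,4],"rot": [0,0,56],"gripper": 0},
    {"offset": [21.8,17.1,4],"rot": [0,0,56],"gripper": 0},
    {"offset": [21.8,17.1,4],"rot": [0,0,56],"gripper": 0},
    {"offset": [21.8,17.1,4],"rot": [0,0,56],"gripper": 0},
    {"offset": [21.8,17.1,4],"rot": [0,0,56],"gripper": 0},
  ],
)

```text
time_s: 2.95
position: [0.4674, -0.2723, 0.2]
tcp_rot: [[-0.138, -0.99, -0.0], [-0.99, 0.138, 0.001], [-0.001, 0.0, -1.0]]
force: [-0.2, 0.2, 0.2]
opening: 1.004
```

Request:
arm_command(
  targets=[
    {"offset": [0,0,0],"rot": [0,0,54],"gripper": 0},
    {"offset": [0,0,0],"rot": [0,0,54],"gripper": 0},
    {"offset": [0,0,0],"rot": [0,0,54],"gripper": 0},
    {"offset": [0,0,0],"rot": [0,0,54],"gripper": 0},
    {"offset": [0,0,0],"rot": [0,0,54],"gripper": 0},
    {"offset": [0,0,0],"rot": [0,0,54],"gripper": 0},
    {"offset": [0,0,0],"rot": [0,0,54],"gripper": 0},
    {"offset": [0,0,0],"rot": [0,0,54],"gripper": 0},
  ],
)

```text
time_s: 3.75
position: [0.4671, -0.2708, 0.2005]
tcp_rot: [[-0.881, -0.473, -0.0], [-0.473, 0.881, 0.001], [-0.0, 0.001, -1.0]]
force: [-1.1, -0.4, 0.8]
opening: 0.999
```

```bash
python3 -c "
from plan import *
plan([(.4675,-.273,.105,-152)])
s=bot.read_state();p=np.array(s['position']);R=np.array(s['tcp_rot'])
t=cap('top');a=cap('side')
for c in(t,a):
  print(proj(c,[p,p+R@[.05,0,.07],p+R@[-.05,0,.07],(.4675,-.273,.0535)]).round(1).tolist())
im=np.hstack([cv2.resize(t['frame'][210:310,290:410],(480,400)),cv2.resize(a['frame'][150:250,255:335],(320,400))])
cv2.imwrite('pics/knob1.png',im[...,::-1])
"
```

```text
now [ 0.4671 -0.2708  0.2005] -151.75 tilt 0.05 t 3.75 F [-1.1 -0.4  0.8] op 0.999 j [-42.  31.  99.   0.  50. 110.]
[np.float64(0.07), np.float64(-0.21), np.float64(9.55)] rot 0.3 rows lin 1.9 rot 0.0
[[349.4, 267.5], [351.4, 292.2], [341.7, 265.1], [344.1, 289.4]]
[[321.5, 174.4], [333.1, 187.4], [308.0, 192.8], [319.7, 206.1]]
```

View pics/knob1.png

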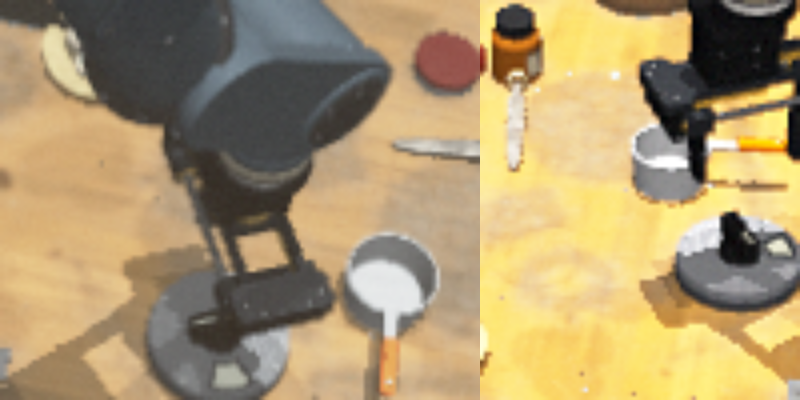

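Request:
arm_command(
  targets=[
    {"offset": [0.1,-0.2,4.5],"rot": [0,0,0],"gripper": 0},
    {"offset": [0.1,-0.2,9.0],"rot": [0,0,0],"gripper": 0},
    {"offset": [0.1,-0.2,9.9],"rot": [0,0,0],"gripper": 0},
    {"offset": [0.1,-0.2,9.9],"rot": [0,0,0],"gripper": 0.3},
    {"offset": [0.1,-0.2,9.9],"rot": [0,0,0],"gripper": 0.6},
    {"offset": [0.1,-0.2,9.9],"rot": [0,0,0],"gripper": 1},
    {"offset": [0.1,-0.2,9.9],"rot": [0,0,0],"gripper": 1},
    {"offset": [0.1,-0.2,9.9],"rot": [0,0,0],"gripper": 1},
  ],
)

```text
time_s: 4.65
position: [0.4674, -0.2756, 0.1026]
tcp_rot: [[-0.883, -0.469, 0.002], [-0.469, 0.883, -0.002], [-0.001, -0.002, -1.0]]
force: [0.0, -0.2, -0.6]
opening: 0.632
```

Request:
arm_command(
  targets=[
    {"offset": [0,0,0],"rot": [0,0,0],"gripper": 1},
    {"offset": [0,0,0],"rot": [0,0,0],"gripper": 1},
    {"offset": [0,0,0],"rot": [0,0,0],"gripper": 1},
  ],
)

```text
time_s: 4.95
position: [0.4669, -0.2752, 0.1013]
tcp_rot: [[-0.883, -0.469, 0.0], [-0.469, 0.883, -0.0], [-0.0, -0.0, -1.0]]
force: [-0.0, -0.1, -0.0]
opening: 0.355
```

Request:
arm_command(
  targets=[
    {"offset": [0,0,0],"rot": [0,0,0],"gripper": 1},
    {"offset": [0,0,0],"rot": [0,0,0],"gripper": 1},
    {"offset": [0,0,0],"rot": [0,0,0],"gripper": 1},
    {"offset": [0,0,0],"rot": [0,0,0],"gripper": 1},
  ],
)

```text
time_s: 5.35
position: [0.4681, -0.2747, 0.1012]
tcp_rot: [[-0.884, -0.468, 0.002], [-0.468, 0.884, 0.0], [-0.002, -0.001, -1.0]]
force: [5.4, 2.8, -1.2]
opening: 0.203
```

Request:
arm_command(
  targets=[
    {"offset": [-0.1,0,0],"rot": [0,0,-8],"gripper": 1},
    {"offset": [-0.1,0,0],"rot": [0,0,-16],"gripper": 1},
    {"offset": [-0.1,0,0],"rot": [0,0,-24],"gripper": 1},
    {"offset": [-0.1,0,0],"rot": [0,0,-32],"gripper": 1},
    {"offset": [-0.1,0,0],"rot": [0,0,-40],"gripper": 1},
    {"offset": [-0.1,0,0],"rot": [0,0,-48],"gripper": 1},
    {"offset": [-0.1,0,0],"rot": [0,0,-54],"gripper": 1},
    {"offset": [-0.1,0,0],"rot": [0,0,-54],"gripper": 1},
  ],
)

```text
time_s: 6.15
position: [0.4669, -0.2766, 0.1012]
tcp_rot: [[-0.136, -0.991, -0.001], [-0.991, 0.136, -0.003], [0.003, 0.001, -1.0]]
force: [-5.9, -7.5, 0.6]
opening: 0.206
```

Request:
arm_command(
  targets=[
    {"offset": [0.1,0.05,0],"rot": [0,0,-8],"gripper": 1},
    {"offset": [0.1,0.05,0],"rot": [0,0,-16],"gripper": 1},
    {"offset": [0.1,0.05,0],"rot": [0,0,-24],"gripper": 1},
    {"offset": [0.1,0.05,0],"rot": [0,0,-32],"gripper": 1},
    {"offset": [0.1,0.05,0],"rot": [0,0,-40],"gripper": 1},
    {"offset": [0.1,0.05,0],"rot": [0,0,-48],"gripper": 1},
    {"offset": [0.1,0.05,0],"rot": [0,0,-54],"gripper": 1},
    {"offset": [0.1,0.05,0],"rot": [0,0,-54],"gripper": 1},
  ],
)

```text
time_s: 6.95
position: [0.4676, -0.2789, 0.1012]
tcp_rot: [[0.721, -0.693, 0.002], [-0.693, -0.721, -0.006], [0.005, 0.003, -1.0]]
force: [-2.3, -9.5, -3.2]
opening: 0.202
```

Request:
arm_command(
  targets=[
    {"offset": [0,0,0],"rot": [0,0,-8],"gripper": 1},
    {"offset": [0,0,0],"rot": [0,0,-16],"gripper": 1},
    {"offset": [0,0,0],"rot": [0,0,-24],"gripper": 1},
    {"offset": [0,0,0],"rot": [0,0,-32],"gripper": 1},
    {"offset": [0,0,0],"rot": [0,0,-40],"gripper": 1},
    {"offset": [0,0,0],"rot": [0,0,-48],"gripper": 1},
    {"offset": [0,0,0],"rot": [0,0,-53],"gripper": 1},
    {"offset": [0,0,0],"rot": [0,0,-53],"gripper": 1},
  ],
)

```text
time_s: 7.75
position: [0.4697, -0.2795, 0.1013]
tcp_rot: [[0.987, 0.158, 0.006], [0.158, -0.987, -0.008], [0.005, 0.009, -1.0]]
force: [4.4, -8.3, -6.4]
opening: 0.207
```

```bash
python3 -c "
from plan import *
plan([])
t=cap('top');a=cap('side')
im=np.hstack([cv2.resize(t['frame'][255:325,315:385],(420,420)),cv2.resize(a['frame'][190:240,290:340],(380,420))])
cv2.imwrite('pics/knob2.png',im[...,::-1])
"
```

```text
now [ 0.4697 -0.2795  0.1013] 9.07 tilt 0.58 t 7.75 F [ 4.4 -8.3 -6.4] op 0.207 j [-42.  41. 102.  -0.  37. -51.]
```

View pics/knob2.png

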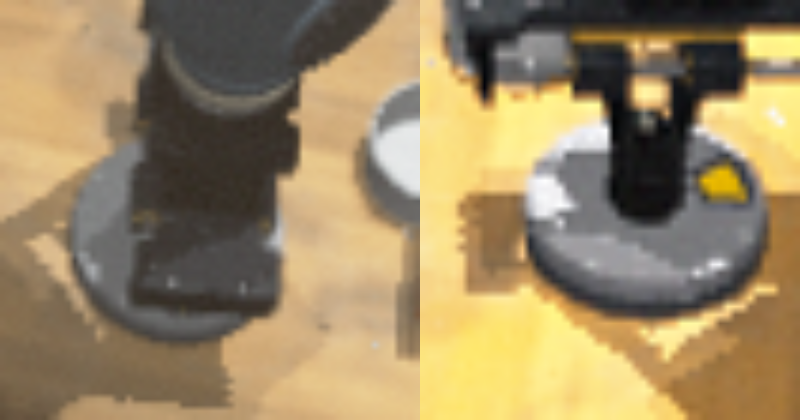

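Request:
arm_command(
  targets=[
    {"offset": [0,0,0],"rot": [0,0,0],"gripper": 0.5},
    {"offset": [0,0,0],"rot": [0,0,0],"gripper": 0},
    {"offset": [0,0,0],"rot": [0,0,0],"gripper": 0},
    {"offset": [0,0,0],"rot": [0,0,0],"gripper": 0},
    {"offset": [0,0,-2],"rot": [0,0,0],"gripper": 0},
    {"offset": [0,0,-6],"rot": [0,0,0],"gripper": 0},
    {"offset": [0,0,-10],"rot": [0,0,0],"gripper": 0},
    {"offset": [0,0,-14],"rot": [0,0,0],"gripper": 0},
  ],
)

```text
time_s: 8.65
position: [0.4667, -0.275, 0.2425]
tcp_rot: [[0.988, 0.156, -0.001], [0.156, -0.988, 0.001], [-0.001, -0.001, -1.0]]
force: [0.7, -0.2, -0.0]
opening: 0.846
```

```bash
python3 -c "
from plan import *
plan([(.43,.0,.24,-10),(.535,.138,.2,-21.5),(.535,.138,.1,-21.5)])
"
```

```text
now [ 0.4667 -0.275   0.2425] 8.98 tilt 0.08 t 8.65 F [ 0.7 -0.2 -0. ] op 0.846 j [-42.  28.  97.   0.  55. -51.]
[np.float64(0.67), np.float64(-27.73), np.float64(0.25)] rot 19.0 rows lin 5.5 rot 2.2
[np.float64(7.94), np.float64(-15.41), np.float64(4.0)] rot 11.5 rows lin 3.6 rot 1.3
[np.float64(0.0), np.float64(-0.0), np.float64(10.0)] rot -0.0 rows lin 2.0 rot 0.0
```

Request:
arm_command(
  targets=[
    {"offset": [0.7,-27.7,0.2],"rot": [0,0,19],"gripper": 0},
    {"offset": [0.7,-27.7,0.2],"rot": [0,0,19],"gripper": 0},
    {"offset": [0.7,-27.7,0.2],"rot": [0,0,19],"gripper": 0},
    {"offset": [0.7,-27.7,0.2],"rot": [0,0,19],"gripper": 0},
    {"offset": [0.7,-27.7,0.2],"rot": [0,0,19],"gripper": 0},
    {"offset": [0.7,-27.7,0.2],"rot": [0,0,19],"gripper": 0},
  ],
)

```text
time_s: 9.25
position: [0.4285, 0.0025, 0.2392]
tcp_rot: [[0.985, -0.172, -0.003], [-0.172, -0.985, 0.001], [-0.003, -0.001, -1.0]]
force: [0.1, -0.1, -0.9]
opening: 1.001
```

Request:
arm_command(
  targets=[
    {"offset": [7.9,-15.4,4],"rot": [0,0,11.5],"gripper": 0},
    {"offset": [7.9,-15.4,4],"rot": [0,0,11.5],"gripper": 0},
    {"offset": [7.9,-15.4,4],"rot": [0,0,11.5],"gripper": 0},
    {"offset": [7.9,-15.4,4],"rot": [0,0,11.5],"gripper": 0},
    {"offset": [7.9,-15.4,4],"rot": [0,0,11.5],"gripper": 0},
  ],
)

```text
time_s: 9.75
position: [0.5374, 0.1402, 0.1984]
tcp_rot: [[0.932, -0.363, 0.002], [-0.363, -0.932, 0.001], [0.001, -0.001, -1.0]]
force: [0.0, 0.2, 0.6]
opening: 1.005
```

```bash
python3 -c "
from plan import *
plan([(.535,.138,.1,-21.5)])
t=cap('top');a=cap('side')
for z,c,box in((.022,t,(335,290,360,312)),(.022,a,(315,195,345,225))):
  hsv=cv2.cvtColor(c['frame'],cv2.COLOR_RGB2HSV); m=((hsv[...,0]>20)&(hsv[...,0]<32)&(hsv[...,1]>180)).astype(np.uint8)
  mm=np.zeros_like(m);mm[box[1]:box[3],box[0]:box[2]]=m[box[1]:box[3],box[0]:box[2]]
  ys,xs=np.nonzero(mm); print(len(xs), onz(c,[[xs.mean(),ys.mean()]],z) if len(xs) else '')
im=np.hstack([cv2.resize(t['frame'][255:325,315:385],(400,400)),cv2.resize(a['frame'][235:305,240:310],(400,400))])
cv2.imwrite('pics/knob3.png',im[...,::-1])
"
```

```text
now [0.5374 0.1402 0.1984] -21.28 tilt 0.12 t 9.75 F [0.  0.2 0.6] op 1.005 j [ 3. 32. 97.  0. 50. 24.]
[np.float64(-0.14), np.float64(0.29), np.float64(9.84)] rot 0.2 rows lin 2.0 rot 0.0
0 
15 [[ 0.42920018 -0.28625687  0.022     ]]
```

View pics/knob3.png

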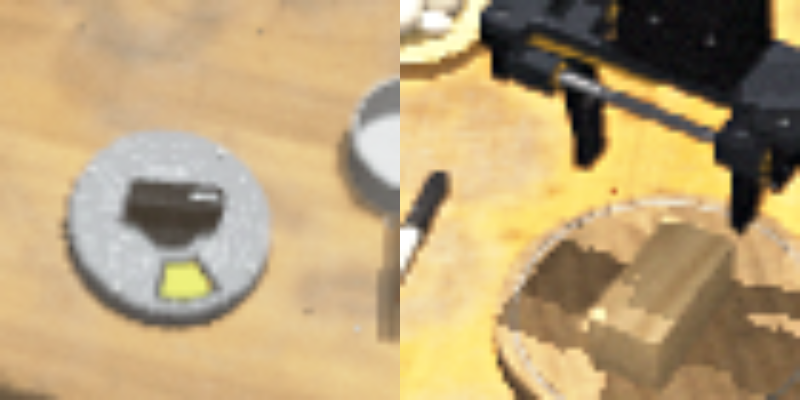

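Request:
arm_command(
  targets=[
    {"offset": [-0.1,0.2,5],"rot": [0,0,0],"gripper": 0},
    {"offset": [-0.1,0.2,9],"rot": [0,0,0],"gripper": 0},
    {"offset": [-0.1,0.2,9.8],"rot": [0,0,0],"gripper": 0.6},
    {"offset": [-0.1,0.2,9.8],"rot": [0,0,0],"gripper": 1},
    {"offset": [-0.1,0.2,9.8],"rot": [0,0,0],"gripper": 1},
    {"offset": [-0.1,0.2,9.8],"rot": [0,0,0],"gripper": 1},
    {"offset": [-0.1,0.2,9.8],"rot": [0,0,0],"gripper": 1},
    {"offset": [-0.1,0.2,9.8],"rot": [0,0,0],"gripper": 1},
  ],
)

```text
time_s: 10.65
position: [0.5345, 0.1355, 0.1025]
tcp_rot: [[0.93, -0.367, 0.003], [-0.367, -0.93, 0.0], [0.002, -0.001, -1.0]]
force: [1.7, -0.0, 1.3]
opening: 0.537
```

Request:
arm_command(
  targets=[
    {"offset": [0,0,0],"rot": [0,0,0],"gripper": 1},
    {"offset": [0,0,0],"rot": [0,0,0],"gripper": 1},
    {"offset": [0,0,0],"rot": [0,0,0],"gripper": 1},
  ],
)

```text
time_s: 10.95
position: [0.5346, 0.1355, 0.1024]
tcp_rot: [[0.93, -0.367, 0.002], [-0.367, -0.93, -0.0], [0.002, -0.001, -1.0]]
force: [-1.2, -0.5, 6.8]
opening: 0.514
```

```bash
python3 -c "
from plan import *
plan([(.535,.138,.2,-21.5),(.409,.306,.2,-21.5),(.409,.306,.0985,-21.5)])
"
```

```text
now [0.5346 0.1355 0.1024] -21.51 tilt 0.13 t 10.95 F [-1.2 -0.5  6.8] op 0.514 j [  3.  41. 101.  -0.  38.  24.]
[np.float64(-0.05), np.float64(-0.25), np.float64(-9.76)] rot -0.0 rows lin 2.0 rot 0.0
[np.float64(-17.88), np.float64(-11.01), np.float64(-0.0)] rot -0.0 rows lin 4.2 rot 0.0
[np.float64(0.0), np.float64(-0.0), np.float64(10.15)] rot -0.0 rows lin 2.0 rot 0.0
```

Request:
arm_command(
  targets=[
    {"offset": [0,0,-4],"rot": [0,0,0],"gripper": 1},
    {"offset": [0,0,-8],"rot": [0,0,0],"gripper": 1},
    {"offset": [-4,-2.6,-8],"rot": [0,0,0],"gripper": 1},
    {"offset": [-8,-5.2,-8],"rot": [0,0,0],"gripper": 1},
    {"offset": [-12,-7.8,-8],"rot": [0,0,0],"gripper": 1},
    {"offset": [-16,-10.4,-8],"rot": [0,0,0],"gripper": 1},
    {"offset": [-17.9,-11.3,-8],"rot": [0,0,0],"gripper": 1},
    {"offset": [-17.9,-11.3,-8],"rot": [0,0,0],"gripper": 1},
  ],
)

```text
time_s: 11.75
position: [0.4057, 0.308, 0.1811]
tcp_rot: [[0.932, -0.363, -0.002], [-0.363, -0.932, -0.001], [-0.002, 0.001, -1.0]]
force: [0.6, -0.1, 0.1]
opening: 0.516
```

```bash
python3 -c "
from plan import *
plan([(.409,.306,.0985,-21.5)])
"
```

```text
now [0.4057 0.308  0.1811] -21.26 tilt 0.15 t 11.75 F [ 0.6 -0.1  0.1] op 0.516 j [ 25.  31. 104.   0.  45.  46.]
[np.float64(0.38), np.float64(0.07), np.float64(8.26)] rot 0.2 rows lin 1.7 rot 0.0
```

Request:
arm_command(
  targets=[
    {"offset": [0.3,0.1,4],"rot": [0,0,0],"gripper": 1},
    {"offset": [0.3,0.1,7],"rot": [0,0,0],"gripper": 1},
    {"offset": [0.3,0.1,8],"rot": [0,0,0],"gripper": 1},
    {"offset": [0.3,0.1,8.2],"rot": [0,0,0],"gripper": 1},
    {"offset": [0.3,0.1,8.3],"rot": [0,0,0],"gripper": 1},
    {"offset": [0.3,0.1,8.3],"rot": [0,0,0],"gripper": 1},
  ],
)

```text
time_s: 12.35
position: [0.4117, 0.3037, 0.0988]
tcp_rot: [[0.93, -0.368, 0.0], [-0.368, -0.93, -0.0], [0.0, 0.0, -1.0]]
force: [-0.1, -0.4, -0.4]
opening: 0.516
```

Request:
arm_command(
  targets=[
    {"offset": [0,0,0.1],"rot": [0,0,0],"gripper": 1},
    {"offset": [0,0,0.2],"rot": [0,0,0],"gripper": 1},
    {"offset": [0,0,0.2],"rot": [0,0,0],"gripper": 1},
  ],
)

```text
time_s: 12.65
position: [0.4119, 0.3039, 0.0986]
tcp_rot: [[0.93, -0.367, 0.001], [-0.367, -0.93, 0.0], [0.001, -0.001, -1.0]]
force: [-1.5, -2.3, 15.8]
opening: 0.515
```

Request:
arm_command(
  targets=[
    {"offset": [0,0,-0.1],"rot": [0,0,0],"gripper": 0.3},
    {"offset": [0,0,-0.1],"rot": [0,0,0],"gripper": 0},
    {"offset": [0,0,-0.1],"rot": [0,0,0],"gripper": 0},
    {"offset": [0,0,-0.1],"rot": [0,0,0],"gripper": 0},
    {"offset": [0,0,-4],"rot": [0,0,0],"gripper": 0},
    {"offset": [0,0,-9],"rot": [0,0,0],"gripper": 0},
    {"offset": [0,0,-10],"rot": [0,0,0],"gripper": 0},
  ],
)

```text
time_s: 13.35
position: [0.4134, 0.3054, 0.2001]
tcp_rot: [[0.93, -0.367, 0.008], [-0.367, -0.93, 0.003], [0.006, -0.006, -1.0]]
force: [1.1, 0.3, 0.2]
opening: 0.986
```

```bash
python3 -c "
from plan import *
plan([(.573,.433,.2,-2),(.573,.433,.082,-2)])
"
```

```text
now [0.4134 0.3054 0.2001] -21.52 tilt 0.48 t 13.35 F [1.1 0.3 0.2] op 0.986 j [ 24.  30. 103.   0.  47.  45.]
[np.float64(10.17), np.float64(-17.72), np.float64(0.01)] rot -19.5 rows lin 4.1 rot 2.3
[np.float64(0.0), np.float64(-0.0), np.float64(11.8)] rot 0 rows lin 2.4 rot 0.0
```

Request:
arm_command(
  targets=[
    {"offset": [10.2,-17.7,0],"rot": [0,0,-19.5],"gripper": 0.3},
    {"offset": [10.2,-17.7,0],"rot": [0,0,-19.5],"gripper": 0.3},
    {"offset": [10.2,-17.7,0],"rot": [0,0,-19.5],"gripper": 0.3},
    {"offset": [10.2,-17.7,0],"rot": [0,0,-19.5],"gripper": 0.3},
    {"offset": [10.2,-17.7,0],"rot": [0,0,-19.5],"gripper": 0.3},
    {"offset": [10.2,-17.7,0],"rot": [0,0,-19.5],"gripper": 0.3},
  ],
)

```text
time_s: 13.95
position: [0.5711, 0.4317, 0.1944]
tcp_rot: [[0.999, -0.035, -0.002], [-0.035, -0.999, -0.001], [-0.002, 0.001, -1.0]]
force: [-0.9, -0.4, 0.4]
opening: 0.706
```

```bash
python3 -c "
from plan import *
plan([(.573,.433,.082,-2)])
t=cap('top');a=cap('side')
im=np.hstack([cv2.resize(t['frame'][190:290,130:230],(400,400)),cv2.resize(a['frame'][305:405,220:320],(400,400))])
cv2.imwrite('pics/a1.png',im[...,::-1])
"
```

```text
now [0.5711 0.4317 0.1944] -2.01 tilt 0.12 t 13.95 F [-0.9 -0.4  0.4] op 0.706 j [28. 43. 72. -0. 65. 30.]
[np.float64(0.18), np.float64(-0.14), np.float64(11.24)] rot -0.0 rows lin 2.2 rot 0.0
```

View pics/a1.png

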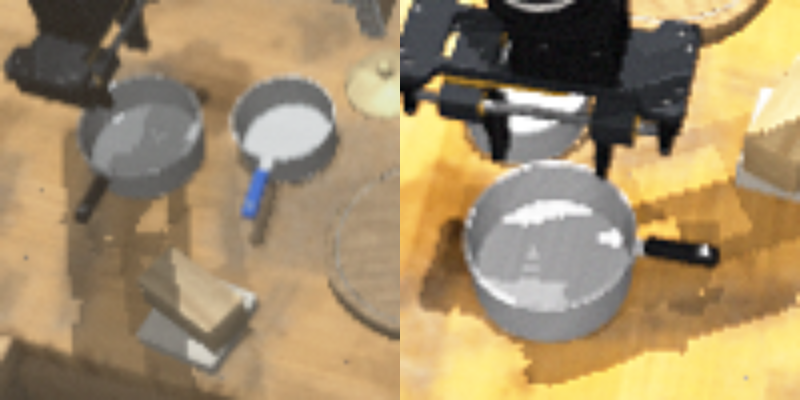

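Request:
arm_command(
  targets=[
    {"offset": [0.2,-0.1,4],"rot": [0,0,0],"gripper": 0.3},
    {"offset": [0.2,-0.1,8],"rot": [0,0,0],"gripper": 0.3},
    {"offset": [0.2,-0.1,10],"rot": [0,0,0],"gripper": 0.3},
    {"offset": [0.2,-0.1,11.1],"rot": [0,0,0],"gripper": 0.3},
    {"offset": [0.2,-0.1,11.1],"rot": [0,0,0],"gripper": 0.3},
  ],
)

```text
time_s: 14.55
position: [0.5713, 0.4312, 0.0837]
tcp_rot: [[0.999, -0.036, -0.004], [-0.036, -0.999, -0.002], [-0.004, 0.002, -1.0]]
force: [0.4, 0.1, 0.4]
opening: 0.698
```

Request:
arm_command(
  targets=[
    {"offset": [0,0,0],"rot": [0,0,0],"gripper": 0.2},
    {"offset": [0,0,0],"rot": [0,0,0],"gripper": 0},
    {"offset": [0,0,0],"rot": [0,0,0],"gripper": 0},
    {"offset": [0,0,0],"rot": [0,0,0],"gripper": 0},
    {"offset": [0,0,0],"rot": [0,0,0],"gripper": 0},
  ],
)

```text
time_s: 15.05
position: [0.5733, 0.4326, 0.086]
tcp_rot: [[0.999, -0.035, 0.001], [-0.035, -0.999, 0.001], [0.001, -0.001, -1.0]]
force: [-1.4, -0.1, 0.6]
opening: 0.984
```

```bash
python3 -c "
from plan import *
plan([(.573,.433,.2,-2),(.535,.128,.2,-2)])
t=cap('top');print(onz(t,[(178.7,262)],.058))
"
```

```text
now [0.5733 0.4326 0.086 ] -2.03 tilt 0.06 t 15.05 F [-1.4 -0.1  0.6] op 0.984 j [28. 51. 75. -0. 54. 30.]
[np.float64(-0.03), np.float64(-0.04), np.float64(-11.4)] rot -0.0 rows lin 2.3 rot 0.0
[np.float64(-2.73), np.float64(30.61), np.float64(-0.0)] rot 0 rows lin 6.1 rot 0.0
[[0.41510534 0.30177743 0.058     ]]
```

Request:
arm_command(
  targets=[
    {"offset": [0,0,0],"rot": [0,0,0],"gripper": 0},
    {"offset": [0,0,-0.5],"rot": [0,0,0],"gripper": 0},
    {"offset": [0,0,-1],"rot": [0,0,0],"gripper": 0},
    {"offset": [0,0,-1.5],"rot": [0,0,0],"gripper": 0},
    {"offset": [0,0,-1.5],"rot": [0,0,0],"gripper": 0},
  ],
)

```text
time_s: 15.6
position: [0.5738, 0.4328, 0.1016]
tcp_rot: [[0.999, -0.035, 0.002], [-0.035, -0.999, 0.001], [0.002, -0.001, -1.0]]
force: [0.3, 0.5, 1.1]
opening: 1.001
```

```bash
python3 -c "
from plan import *
plan([])
t=cap('top');a=cap('side')
im=np.hstack([cv2.resize(t['frame'][190:290,130:230],(400,400)),cv2.resize(a['frame'][305:405,220:320],(400,400))])
cv2.imwrite('pics/a2.png',im[...,::-1])
"
```

```text
now [0.5738 0.4328 0.1016] -2.03 tilt 0.14 t 15.6 F [0.3 0.5 1.1] op 1.001 j [28. 50. 74.  0. 56. 30.]
```

View pics/a2.png

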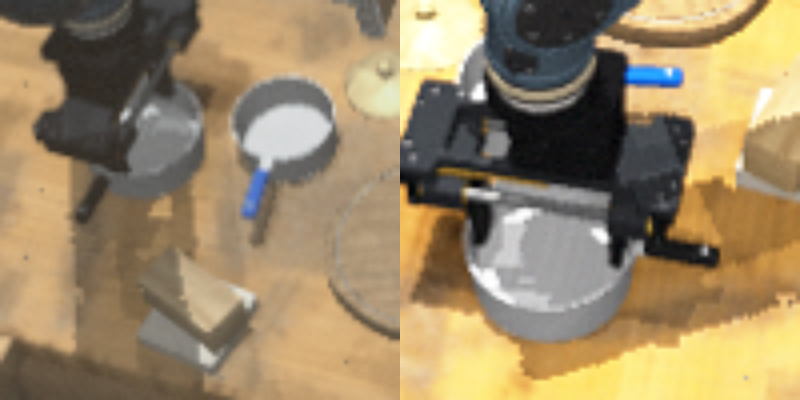

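Request:
arm_command(
  targets=[
    {"offset": [0,0,-4],"rot": [0,0,0],"gripper": 0},
    {"offset": [0,0,-7.5],"rot": [0,0,0],"gripper": 0},
    {"offset": [4,0,-7.5],"rot": [0,-5,0],"gripper": 0},
    {"offset": [6.1,0,-7.5],"rot": [0,-5,0],"gripper": 0},
    {"offset": [6.1,0,-5],"rot": [0,-5,0],"gripper": 0},
    {"offset": [6.1,0,-1.5],"rot": [0,-5,0],"gripper": 0},
    {"offset": [6.1,0,1.3],"rot": [0,-5,0],"gripper": 0},
    {"offset": [6.1,0,1.9],"rot": [0,-5,0],"gripper": 0},
  ],
)

```text
time_s: 16.5
position: [0.6313, 0.4287, 0.0762]
tcp_rot: [[0.995, -0.036, -0.095], [-0.036, -0.999, -0.001], [-0.095, 0.004, -0.995]]
force: [-0.9, -0.7, -0.0]
opening: 1.0
```

Request:
arm_command(
  targets=[
    {"offset": [0,0,0],"rot": [0,0,0],"gripper": 0.6},
    {"offset": [0,0,0],"rot": [0,0,0],"gripper": 1},
    {"offset": [0,0,0],"rot": [0,0,0],"gripper": 1},
    {"offset": [0,0,0],"rot": [0,0,0],"gripper": 1},
    {"offset": [0,0,0],"rot": [0,0,0],"gripper": 1},
    {"offset": [0,0,0],"rot": [0,0,0],"gripper": 1},
    {"offset": [0,0,0],"rot": [0,0,0],"gripper": 1},
    {"offset": [0,0,0],"rot": [0,0,0],"gripper": 1},
  ],
)

```text
time_s: 17.3
position: [0.634, 0.4302, 0.0813]
tcp_rot: [[0.996, -0.035, -0.087], [-0.035, -0.999, 0.003], [-0.087, 0.0, -0.996]]
force: [-0.4, -0.1, 0.2]
opening: 0.356
```

Request:
arm_command(
  targets=[
    {"offset": [0,0,0],"rot": [0,0,0],"gripper": 1},
    {"offset": [0,0,0],"rot": [0,0,0],"gripper": 1},
    {"offset": [0,0,0],"rot": [0,0,0],"gripper": 1},
    {"offset": [0,0,0],"rot": [0,0,0],"gripper": 1},
  ],
)

```text
time_s: 17.7
position: [0.6339, 0.4302, 0.0812]
tcp_rot: [[0.996, -0.036, -0.088], [-0.035, -0.999, 0.003], [-0.088, 0.0, -0.996]]
force: [-2.2, 0.3, 1.3]
opening: 0.029
```

Request:
arm_command(
  targets=[
    {"offset": [-0.1,0,-1],"rot": [0,0,0],"gripper": 1},
    {"offset": [-0.3,0,-3],"rot": [0,0,0],"gripper": 1},
    {"offset": [-0.5,0,-6],"rot": [0,0,0],"gripper": 1},
    {"offset": [-0.8,0,-9],"rot": [0,0,0],"gripper": 1},
    {"offset": [-0.9,0,-10],"rot": [0,0,0],"gripper": 1},
  ],
)

```text
time_s: 18.2
position: [0.636, 0.4313, 0.1879]
tcp_rot: [[0.996, -0.035, -0.078], [-0.035, -0.999, 0.007], [-0.079, -0.004, -0.997]]
force: [0.7, -0.2, -1.0]
opening: 0.028
```

Request:
arm_command(
  targets=[
    {"offset": [-0.3,3,0],"rot": [0,0,0],"gripper": 1},
    {"offset": [-0.6,7,0.1],"rot": [0,0,0],"gripper": 1},
    {"offset": [-0.9,11,0.1],"rot": [0,0,0],"gripper": 1},
    {"offset": [-1.3,15,0.1],"rot": [0,0,0],"gripper": 1},
    {"offset": [-1.6,19,0.2],"rot": [0,0,0],"gripper": 1},
    {"offset": [-2,23,0.2],"rot": [0,0,0],"gripper": 1},
    {"offset": [-2.3,27,0.2],"rot": [0,0,0],"gripper": 1},
    {"offset": [-2.6,30.5,0.2],"rot": [0,0,0],"gripper": 1},
  ],
)

```text
time_s: 19.0
position: [0.5966, 0.1244, 0.1824]
tcp_rot: [[0.996, -0.036, -0.086], [-0.036, -0.999, 0.003], [-0.087, 0.0, -0.996]]
force: [-0.1, -0.1, -2.8]
opening: 0.024
```

```bash
python3 -c "
from plan import *
plan([])
t=cap('top');a=cap('side')
im=np.hstack([cv2.resize(t['frame'][190:290,180:280],(400,400)),cv2.resize(a['frame'][220:320,235:335],(400,400))])
cv2.imwrite('pics/a3.png',im[...,::-1])
"
```

```text
now [0.5966 0.1244 0.1824] -2.06 tilt 4.96 t 19.0 F [-0.1 -0.1 -2.8] op 0.024 j [ 1. 38. 87.  0. 60.  3.]
```

View pics/a3.png

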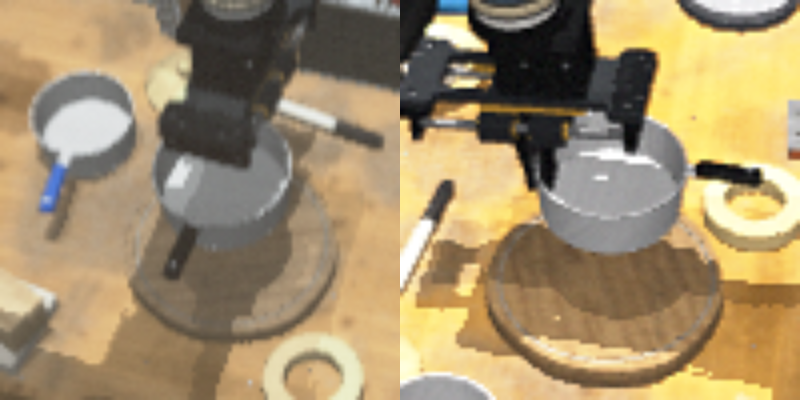

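Request:
arm_command(
  targets=[
    {"offset": [0.3,-0.1,3],"rot": [0,0,0],"gripper": 1},
    {"offset": [0.5,-0.1,6],"rot": [0,0,0],"gripper": 1},
    {"offset": [0.7,-0.1,7.2],"rot": [0,0,0],"gripper": 1},
    {"offset": [0.7,-0.1,7.7],"rot": [0,0,0],"gripper": 1},
    {"offset": [0.7,-0.1,7.7],"rot": [0,0,0],"gripper": 1},
  ],
)

```text
time_s: 19.6
position: [0.5973, 0.1278, 0.1045]
tcp_rot: [[0.996, -0.035, -0.087], [-0.035, -0.999, 0.003], [-0.087, -0.0, -0.996]]
force: [0.2, -0.1, -1.1]
opening: 0.027
```

Request:
arm_command(
  targets=[
    {"offset": [0,0,0.1],"rot": [0,0,0],"gripper": 1},
    {"offset": [0,0,0.2],"rot": [0,0,0],"gripper": 1},
    {"offset": [0,0,0.2],"rot": [0,0,0],"gripper": 1},
  ],
)

```text
time_s: 19.9
position: [0.5975, 0.1274, 0.1035]
tcp_rot: [[0.996, -0.035, -0.086], [-0.035, -0.999, 0.003], [-0.086, -0.0, -0.996]]
force: [-0.5, -0.3, -3.4]
opening: 0.022
```

Request:
arm_command(
  targets=[
    {"offset": [0,0,0.1],"rot": [0,0,0],"gripper": 1},
    {"offset": [0,0,0.2],"rot": [0,0,0],"gripper": 1},
    {"offset": [0,0,0.2],"rot": [0,0,0],"gripper": 1},
  ],
)

```text
time_s: 20.2
position: [0.5975, 0.1274, 0.1021]
tcp_rot: [[0.996, -0.035, -0.086], [-0.035, -0.999, 0.003], [-0.086, -0.0, -0.996]]
force: [-0.8, 0.1, 5.8]
opening: 0.026
```

Request:
arm_command(
  targets=[
    {"offset": [0,0,-0.1],"rot": [0,0,0],"gripper": 0.5},
    {"offset": [0,0,-0.1],"rot": [0,0,0],"gripper": 0.5},
    {"offset": [0,0,-0.1],"rot": [0,0,0],"gripper": 0.5},
    {"offset": [0,0,-0.1],"rot": [0,0,0],"gripper": 0.5},
    {"offset": [0,0,-2],"rot": [0,0,0],"gripper": 0.5},
    {"offset": [0,0,-6],"rot": [0,0,0],"gripper": 0.5},
    {"offset": [0,0,-10],"rot": [0,5,0],"gripper": 0.5},
    {"offset": [0,0,-10],"rot": [0,5,0],"gripper": 0.5},
  ],
)

```text
time_s: 21.0
position: [0.608, 0.1274, 0.2058]
tcp_rot: [[0.999, -0.035, 0.012], [-0.035, -0.999, 0.0], [0.012, -0.001, -1.0]]
force: [0.5, 0.6, 0.5]
opening: 0.493
```

```bash
cat > pans.py <<'E'
from m import *
def handle(c,lo,hi,smin=140):
    hsv=cv2.cvtColor(c['frame'],cv2.COLOR_RGB2HSV); m=((hsv[...,0]>lo)&(hsv[...,0]<hi)&(hsv[...,1]>smin)&(hsv[...,2]>70)).astype(np.uint8)
    m[:190]=0
    n,l,s,ce=cv2.connectedComponentsWithStats(m); 
    return [(s[i,4],ce[i].round(1).tolist(),onz(c,[ce[i]],.0515)[0,:2].round(4).tolist()) for i in range(1,n) if s[i,4]>12]
def report(t):
    print('blue',handle(t,105,125)); print('orange',handle(t,5,15,190))
E
python3 -c "
from plan import *
from pans import *
plan([(.616,.302,.2,6.5)])
report(cap('top'))
"
```

```text
now [0.608  0.1274 0.2058] -2.01 tilt 0.66 t 21.0 F [0.5 0.6 0.5] op 0.493 j [ 2. 36. 87.  0. 56.  4.]
[np.float64(0.18), np.float64(-17.48), np.float64(0.58)] rot -8.5 rows lin 3.5 rot 1.0
blue [(np.int32(21), [190.6, 230.4], [0.5552, 0.3152])]
orange []
```

```bash
python3 -c "
from h import *
t=cap('top');a=cap('side')
im=np.hstack([cv2.resize(t['frame'][190:265,170:235],(520,600),interpolation=cv2.INTER_CUBIC),cv2.resize(a['frame'][290:350,230:258+2],(280,560),interpolation=cv2.INTER_CUBIC)[:600] if 0 else np.zeros((600,0,3),np.uint8)])
cv2.imwrite('pics/b1.png',im[...,::-1])
"
```

```text
(no output)
```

View pics/b1.png

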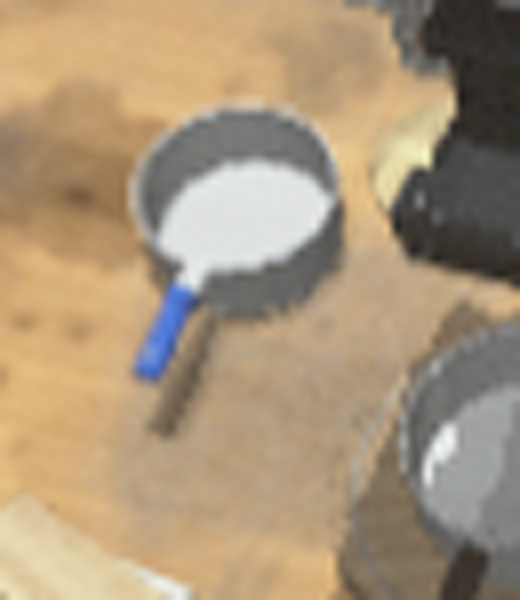

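```bash
python3 -c "
from plan import *
from m import *
c=cap('top');L=lambda p:nat(p,(170,190),8)
p=L([(132,195),(148,145),(185,113),(238,103),(290,113),(325,145),(342,200)])
print(circ(c,p,.045),circ(c,p,.045,.05))
ctr=circ(c,p,.045,.05)[0];t=onz(c,L([(146,380)]),.0495)[0,:2];d=t-ctr;print(t,np.hypot(*d),np.degrees(np.arctan2(d[1],d[0])))
h=onz(c,[(190.6,230.4)],.0515)[0,:2]-ctr;print(np.hypot(*h),np.degrees(np.arctan2(h[1],h[0])))
"
```

```text
(array([0.6434, 0.3189]), np.float64(0.05102202730995971), np.float64(0.002556449639499553)) (array([0.6446, 0.3192]), np.float64(0.05), np.float64(0.003734211904890039))
[0.5262 0.3148] 0.11846972178476849 -177.85760367059785
0.08930918597256257 -177.51754281252394
```

```bash
python3 -c "
from plan import *
plan([(.644,.319,.18,2),(.644,.319,.081,2)])
"
```

```text
now [0.6047 0.127  0.1992] -2.03 tilt 0.17 t 21.2 F [ 0.6  0.5 -0.6] op 0.499 j [ 2. 36. 88. -0. 56.  4.]
[np.float64(3.25), np.float64(-19.33), np.float64(1.92)] rot -4.0 rows lin 3.9 rot 0.5
[np.float64(0.0), np.float64(0.0), np.float64(9.9)] rot 0 rows lin 2.0 rot 0.0
```

Request:
arm_command(
  targets=[
    {"offset": [3.2,-19.3,1.9],"rot": [0,0,-4],"gripper": 0.5},
    {"offset": [3.2,-19.3,1.9],"rot": [0,0,-4],"gripper": 0.5},
    {"offset": [3.2,-19.3,1.9],"rot": [0,0,-4],"gripper": 0.5},
    {"offset": [3.2,-19.3,1.9],"rot": [0,0,-4],"gripper": 0.5},
    {"offset": [3.2,-19.3,1.9],"rot": [0,0,-4],"gripper": 0.5},
    {"offset": [3.2,-19.3,1.9],"rot": [0,0,-4],"gripper": 0.5},
  ],
)

```text
time_s: 21.8
position: [0.6431, 0.3196, 0.1784]
tcp_rot: [[0.999, 0.037, -0.004], [0.037, -0.999, -0.002], [-0.004, 0.002, -1.0]]
force: [-0.4, -0.2, -0.1]
opening: 0.501
```

Request:
arm_command(
  targets=[
    {"offset": [0,0,4],"rot": [0,0,0],"gripper": 0.5},
    {"offset": [0,0,7.5],"rot": [0,0,0],"gripper": 0.5},
    {"offset": [0,0,9.7],"rot": [0,0,0],"gripper": 0.5},
    {"offset": [0,0,9.7],"rot": [0,0,0],"gripper": 0.5},
    {"offset": [0,0,9.7],"rot": [0,0,0],"gripper": 0.2},
    {"offset": [0,0,9.7],"rot": [0,0,0],"gripper": 0},
    {"offset": [0,0,9.7],"rot": [0,0,0],"gripper": 0},
    {"offset": [0,0,9.7],"rot": [0,0,0],"gripper": 0},
  ],
)

```text
time_s: 22.6
position: [0.6452, 0.3189, 0.086]
tcp_rot: [[0.999, 0.034, 0.003], [0.034, -0.999, 0.001], [0.003, -0.001, -1.0]]
force: [-0.2, -0.4, -0.3]
opening: 0.778
```

Request:
arm_command(
  targets=[
    {"offset": [0,0,0],"rot": [0,0,0],"gripper": 0},
    {"offset": [0,0,0],"rot": [0,0,0],"gripper": 0},
    {"offset": [0,0,0],"rot": [0,0,0],"gripper": 0},
  ],
)

```text
time_s: 22.9
position: [0.6447, 0.319, 0.0857]
tcp_rot: [[0.999, 0.035, 0.001], [0.035, -0.999, 0.0], [0.001, -0.0, -1.0]]
force: [-1.7, -0.9, 5.2]
opening: 0.823
```

Request:
arm_command(
  targets=[
    {"offset": [0,0,0],"rot": [0,0,0],"gripper": 0},
    {"offset": [0,0,-1],"rot": [0,0,0],"gripper": 0},
    {"offset": [0,0,-2],"rot": [0,0,0],"gripper": 0},
    {"offset": [0,0,-4],"rot": [0,0,0],"gripper": 0},
    {"offset": [0,0,-4],"rot": [0,0,0],"gripper": 0},
    {"offset": [0,0,-4],"rot": [0,0,0],"gripper": 0},
  ],
)

```text
time_s: 23.5
position: [0.6448, 0.3189, 0.1249]
tcp_rot: [[0.999, 0.034, 0.002], [0.034, -0.999, 0.0], [0.002, -0.0, -1.0]]
force: [-0.8, -1.4, -2.3]
opening: 0.821
```

```bash
python3 -c "
from plan import *
from pans import *
plan([])
t=cap('top');report(t)
"
```

```text
now [0.6448 0.3189 0.1249] 1.97 tilt 0.09 t 23.5 F [-0.8 -1.4 -2.3] op 0.821 j [17. 48. 74. -0. 58. 15.]
blue []
orange []
```

```bash
python3 -c "
from plan import *
plan([(.644,.319,.21,2),(.536,.1295,.21,59.7),(.536,.1295,.14,59.7)])
"
```

```text
now [0.6442 0.3187 0.124 ] 1.97 tilt 0.03 t 23.55 F [-0.2 -0.  -2.1] op 0.819 j [17. 48. 74.  0. 58. 15.]
[np.float64(-0.01), np.float64(-0.03), np.float64(-8.6)] rot -0.0 rows lin 1.7 rot 0.0
[np.float64(-11.45), np.float64(18.56), np.float64(-0.0)] rot -57.7 rows lin 4.4 rot 6.7
[np.float64(0.0), np.float64(0.0), np.float64(7.0)] rot -0.0 rows lin 1.4 rot 0.0
```

Request:
arm_command(
  targets=[
    {"offset": [0,0,-3],"rot": [0,0,0],"gripper": 0},
    {"offset": [0,0,-6],"rot": [0,0,0],"gripper": 0},
    {"offset": [0,0,-8.6],"rot": [0,0,0],"gripper": 0},
    {"offset": [0,0,-8.6],"rot": [0,0,0],"gripper": 0},
  ],
)

```text
time_s: 23.95
position: [0.6464, 0.3195, 0.2137]
tcp_rot: [[0.999, 0.034, 0.007], [0.034, -0.999, 0.002], [0.007, -0.002, -1.0]]
force: [1.0, 0.5, -2.3]
opening: 0.823
```

Request:
arm_command(
  targets=[
    {"offset": [-1.5,2.4,0],"rot": [0,0,-7],"gripper": 0},
    {"offset": [-3,4.8,0],"rot": [0,0,-15],"gripper": 0},
    {"offset": [-4.6,7.4,0],"rot": [0,0,-23],"gripper": 0},
    {"offset": [-6.2,10,0],"rot": [0,0,-31],"gripper": 0},
    {"offset": [-7.8,12.6,0],"rot": [0,0,-39],"gripper": 0},
    {"offset": [-9.4,15.2,0],"rot": [0,0,-47],"gripper": 0},
    {"offset": [-10.8,17.5,0],"rot": [0,0,-54],"gripper": 0},
    {"offset": [-11.5,18.6,0],"rot": [0,0,-57.7],"gripper": 0},
  ],
)

```text
time_s: 24.75
position: [0.5331, 0.1271, 0.208]
tcp_rot: [[0.503, 0.864, -0.006], [0.864, -0.503, -0.001], [-0.004, -0.005, -1.0]]
force: [-0.2, -0.7, -1.2]
opening: 0.818
```

Request:
arm_command(
  targets=[
    {"offset": [0,0,0],"rot": [0,0,0],"gripper": 0},
    {"offset": [0,0,0],"rot": [0,0,0],"gripper": 0},
    {"offset": [0,0,0],"rot": [0,0,0],"gripper": 0},
  ],
)

```text
time_s: 25.05
position: [0.5363, 0.1296, 0.2096]
tcp_rot: [[0.505, 0.863, -0.0], [0.863, -0.505, 0.0], [0.0, -0.0, -1.0]]
force: [0.0, -0.2, -1.2]
opening: 0.823
```

```bash
python3 -c "
from plan import *
plan([(.536,.1295,.14,59.7),(.536,.1295,.1127,59.7)])
t=cap('top');a=cap('side')
im=np.hstack([cv2.resize(t['frame'][200:290,195:285],(400,400)),cv2.resize(a['frame'][220:320,235:335],(400,400))])
cv2.imwrite('pics/b2.png',im[...,::-1])
"
```

```text
now [0.5363 0.1296 0.2096] 59.64 tilt 0.02 t 25.05 F [ 0.  -0.2 -1.2] op 0.823 j [  2.  31.  97.   0.  52. -58.]
[np.float64(-0.02), np.float64(-0.02), np.float64(6.96)] rot -0.1 rows lin 1.4 rot 0.0
[np.float64(0.0), np.float64(0.0), np.float64(2.73)] rot -0.0 rows lin 0.5 rot 0.0
```

View pics/b2.png

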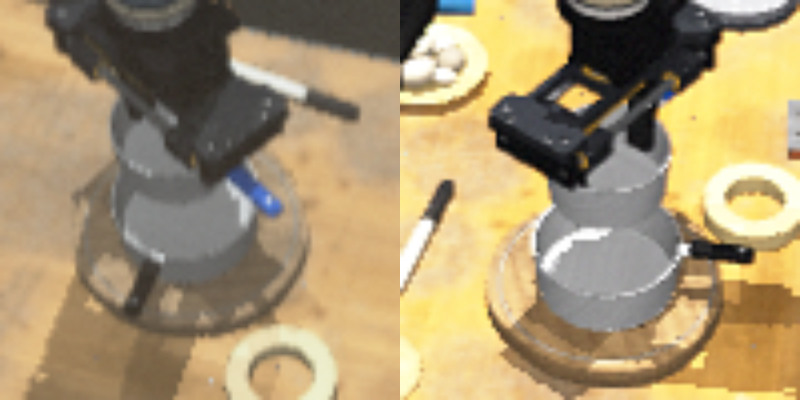

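Request:
arm_command(
  targets=[
    {"offset": [0,0,3],"rot": [0,0,0],"gripper": 0},
    {"offset": [0,0,5],"rot": [0,0,0],"gripper": 0},
    {"offset": [0,0,6],"rot": [0,0,0],"gripper": 0},
    {"offset": [0,0,7],"rot": [0,0,0],"gripper": 0},
    {"offset": [0,0,7],"rot": [0,0,0],"gripper": 0},
  ],
)

```text
time_s: 25.65
position: [0.5356, 0.1292, 0.1393]
tcp_rot: [[0.505, 0.863, -0.002], [0.863, -0.505, -0.0], [-0.001, -0.001, -1.0]]
force: [-0.8, 0.3, -2.0]
opening: 0.823
```

Request:
arm_command(
  targets=[
    {"offset": [0,0,0.5],"rot": [0,0,0],"gripper": 0},
    {"offset": [0,0,1.0],"rot": [0,0,0],"gripper": 0},
    {"offset": [0,0,1.5],"rot": [0,0,0],"gripper": 0},
    {"offset": [0,0,1.5],"rot": [0,0,0],"gripper": 0},
  ],
)

```text
time_s: 26.05
position: [0.5356, 0.1289, 0.1248]
tcp_rot: [[0.505, 0.863, -0.001], [0.863, -0.505, -0.0], [-0.0, -0.001, -1.0]]
force: [-0.1, -0.3, -1.7]
opening: 0.818
```

Underside now ≈0.039, inside pan a without contact. On down.

Request:
arm_command(
  targets=[
    {"offset": [0,0,0.4],"rot": [0,0,0],"gripper": 0},
    {"offset": [0,0,0.8],"rot": [0,0,0],"gripper": 0},
    {"offset": [0,0,1.0],"rot": [0,0,0],"gripper": 0},
    {"offset": [0,0,1.1],"rot": [0,0,0],"gripper": 0},
    {"offset": [0,0,1.1],"rot": [0,0,0],"gripper": 0},
  ],
)

```text
time_s: 26.55
position: [0.5358, 0.1289, 0.1141]
tcp_rot: [[0.505, 0.863, -0.0], [0.863, -0.505, -0.0], [-0.0, -0.0, -1.0]]
force: [1.1, 0.1, -1.9]
opening: 0.82
```

Request:
arm_command(
  targets=[
    {"offset": [0,0,0.1],"rot": [0,0,0],"gripper": 0},
    {"offset": [0,0,0.2],"rot": [0,0,0],"gripper": 0},
    {"offset": [0,0,0.2],"rot": [0,0,0],"gripper": 0},
  ],
)

```text
time_s: 26.85
position: [0.5358, 0.129, 0.1122]
tcp_rot: [[0.505, 0.863, -0.0], [0.863, -0.505, -0.0], [-0.0, -0.0, -1.0]]
force: [-0.1, 0.1, -2.1]
opening: 0.822
```

Request:
arm_command(
  targets=[
    {"offset": [0,0,0.1],"rot": [0,0,0],"gripper": 0},
    {"offset": [0,0,0.2],"rot": [0,0,0],"gripper": 0},
    {"offset": [0,0,0.2],"rot": [0,0,0],"gripper": 0},
  ],
)

```text
time_s: 27.15
position: [0.5359, 0.1289, 0.1117]
tcp_rot: [[0.505, 0.863, 0.001], [0.863, -0.505, 0.0], [0.0, 0.001, -1.0]]
force: [-2.4, -0.5, 8.1]
opening: 0.819
```

Request:
arm_command(
  targets=[
    {"offset": [0,0,-0.1],"rot": [0,0,0],"gripper": 0.4},
    {"offset": [0,0,-0.1],"rot": [0,0,0],"gripper": 0.65},
    {"offset": [0,0,-0.1],"rot": [0,0,0],"gripper": 0.65},
    {"offset": [0,0,-0.1],"rot": [0,0,0],"gripper": 0.65},
    {"offset": [0,0,-3],"rot": [0,0,0],"gripper": 0.65},
    {"offset": [0,0,-7],"rot": [0,0,0],"gripper": 0.65},
    {"offset": [0,0,-12],"rot": [0,0,0],"gripper": 0.65},
    {"offset": [0,0,-12],"rot": [0,0,0],"gripper": 0.65},
  ],
)

```text
time_s: 27.95
position: [0.5397, 0.1292, 0.2362]
tcp_rot: [[0.505, 0.863, 0.014], [0.863, -0.505, 0.0], [0.007, 0.012, -1.0]]
force: [1.6, -0.4, -0.2]
opening: 0.386
```

```bash
python3 -c "
from plan import *
from pans import *
plan([(.43,-.05,.23,30),(.5547,-.4122,.2,4)])
t=cap('top');print(handle(t,105,125)); 
f=t['frame'];print(f[297:305,384:390].tolist()[3])
print([o for o in handle(t,4,20,150) if 370<o[1][0]<400])
"
```

```text
now [0.5397 0.1292 0.2362] 59.69 tilt 0.78 t 27.95 F [ 1.6 -0.4 -0.2] op 0.386 j [  2.  29.  96.   0.  54. -58.]
[np.float64(-21.01), np.float64(-0.42), np.float64(0.62)] rot 29.7 rows lin 4.2 rot 3.5
[np.float64(-7.31), np.float64(37.6), np.float64(3.0)] rot 26 rows lin 7.7 rot 3.0
[(np.int32(14), [253.8, 258.2], [0.5046, 0.0544])]
[[142, 120, 92], [216, 125, 74], [233, 173, 94], [235, 177, 96], [234, 174, 94], [218, 162, 110]]
[(np.int32(36), [386.3, 300.7], [0.4632, -0.4165])]
```

Request:
arm_command(
  targets=[
    {"offset": [-21,-0.4,0.6],"rot": [0,0,29.7],"gripper": 0.65},
    {"offset": [-21,-0.4,0.6],"rot": [0,0,29.7],"gripper": 0.65},
    {"offset": [-21,-0.4,0.6],"rot": [0,0,29.7],"gripper": 0.65},
    {"offset": [-21,-0.4,0.6],"rot": [0,0,29.7],"gripper": 0.65},
    {"offset": [-21,-0.4,0.6],"rot": [0,0,29.7],"gripper": 0.65},
  ],
)

```text
time_s: 28.5
position: [0.4229, -0.0526, 0.2228]
tcp_rot: [[0.869, 0.495, -0.005], [0.495, -0.869, 0.001], [-0.004, -0.004, -1.0]]
force: [-0.2, 0.1, -0.2]
opening: 0.349
```

Request:
arm_command(
  targets=[
    {"offset": [-7.3,37.6,3],"rot": [0,0,26],"gripper": 0.65},
    {"offset": [-7.3,37.6,3],"rot": [0,0,26],"gripper": 0.65},
    {"offset": [-7.3,37.6,3],"rot": [0,0,26],"gripper": 0.65},
    {"offset": [-7.3,37.6,3],"rot": [0,0,26],"gripper": 0.65},
    {"offset": [-7.3,37.6,3],"rot": [0,0,26],"gripper": 0.65},
    {"offset": [-7.3,37.6,3],"rot": [0,0,26],"gripper": 0.65},
    {"offset": [-7.3,37.6,3],"rot": [0,0,26],"gripper": 0.65},
    {"offset": [-7.3,37.6,3],"rot": [0,0,26],"gripper": 0.65},
  ],
)

```text
time_s: 29.3
position: [0.5518, -0.4152, 0.1921]
tcp_rot: [[0.998, 0.069, -0.0], [0.069, -0.998, 0.0], [-0.0, -0.0, -1.0]]
force: [0.8, 0.2, 0.3]
opening: 0.349
```

```bash
python3 -c "
from plan import *
from pans import *
plan([(.5547,-.4122,.083,4)])
t=cap('top')
print([o for o in handle(t,4,20,150) if 370<o[1][0]<400])
"
```

```text
now [ 0.5518 -0.4152  0.1921] 3.94 tilt 0.01 t 29.3 F [0.8 0.2 0.3] op 0.349 j [-46.  42.  77.  -0.  62. -50.]
[np.float64(0.31), np.float64(-0.28), np.float64(10.91)] rot -0.1 rows lin 2.2 rot 0.0
[(np.int32(46), [386.6, 301.6], [0.4604, -0.4177])]
```

Request:
arm_command(
  targets=[
    {"offset": [0.3,-0.3,4],"rot": [0,0,0],"gripper": 0.65},
    {"offset": [0.3,-0.3,8],"rot": [0,0,0],"gripper": 0.65},
    {"offset": [0.3,-0.3,10.6],"rot": [0,0,0],"gripper": 0.65},
    {"offset": [0.3,-0.3,10.6],"rot": [0,0,0],"gripper": 0.65},
    {"offset": [0.3,-0.3,10.6],"rot": [0,0,0],"gripper": 0.4},
    {"offset": [0.3,-0.3,10.6],"rot": [0,0,0],"gripper": 0.1},
    {"offset": [0.3,-0.3,10.6],"rot": [0,0,0],"gripper": 0},
    {"offset": [0.3,-0.3,10.6],"rot": [0,0,0],"gripper": 0},
  ],
)

```text
time_s: 30.15
position: [0.5543, -0.4098, 0.0901]
tcp_rot: [[0.998, 0.069, 0.002], [0.069, -0.998, -0.002], [0.002, 0.002, -1.0]]
force: [-0.4, -1.1, 2.1]
opening: 0.602
```

Request:
arm_command(
  targets=[
    {"offset": [0,0,0],"rot": [0,0,0],"gripper": 0},
    {"offset": [0,0,0],"rot": [0,0,0],"gripper": 0},
    {"offset": [0,0,0],"rot": [0,0,0],"gripper": 0},
  ],
)

```text
time_s: 30.45
position: [0.5543, -0.4099, 0.0901]
tcp_rot: [[0.998, 0.069, 0.002], [0.069, -0.998, -0.002], [0.002, 0.002, -1.0]]
force: [-0.2, 1.2, 6.2]
opening: 0.594
```

Request:
arm_command(
  targets=[
    {"offset": [0,0,-1],"rot": [0,0,0],"gripper": 0},
    {"offset": [0,0,-3],"rot": [0,0,0],"gripper": 0},
    {"offset": [0,0,-6],"rot": [0,0,0],"gripper": 0},
    {"offset": [0,0,-9],"rot": [0,0,0],"gripper": 0},
    {"offset": [0,0,-12],"rot": [0,0,0],"gripper": 0},
    {"offset": [0,0,-12.5],"rot": [0,0,0],"gripper": 0},
    {"offset": [0,0,-12.5],"rot": [0,0,0],"gripper": 0},
  ],
)

```text
time_s: 31.15
position: [0.5539, -0.4095, 0.2142]
tcp_rot: [[0.998, 0.069, 0.002], [0.069, -0.998, -0.002], [0.001, 0.002, -1.0]]
force: [0.4, 0.5, -2.1]
opening: 0.596
```

```bash
python3 -c "
from plan import *
plan([(.44,-.09,.22,-26),(.536,.129,.22,-60)])
"
```

```text
now [ 0.5539 -0.4095  0.2142] 3.96 tilt 0.12 t 31.15 F [ 0.4  0.5 -2.1] op 0.596 j [-46.  40.  76.   0.  64. -50.]
[np.float64(-9.16), np.float64(-32.66), np.float64(-0.58)] rot 30.0 rows lin 6.8 rot 3.5
[np.float64(-0.97), np.float64(-23.89), np.float64(-0.0)] rot 34 rows lin 4.8 rot 4.0
```

Request:
arm_command(
  targets=[
    {"offset": [-1.1,-4,0],"rot": [0,0,3.5],"gripper": 0},
    {"offset": [-2.3,-8.2,0],"rot": [0,0,7.5],"gripper": 0},
    {"offset": [-3.6,-12.5,-0.2],"rot": [0,0,12],"gripper": 0},
    {"offset": [-4.8,-17,-0.3],"rot": [0,0,16],"gripper": 0},
    {"offset": [-6.1,-21.5,-0.4],"rot": [0,0,20],"gripper": 0},
    {"offset": [-7.3,-26,-0.5],"rot": [0,0,24],"gripper": 0},
    {"offset": [-8.5,-30,-0.6],"rot": [0,0,28],"gripper": 0},
    {"offset": [-9.2,-32.7,-0.6],"rot": [0,0,30],"gripper": 0},
  ],
)

```text
time_s: 31.95
position: [0.4358, -0.0861, 0.2176]
tcp_rot: [[0.898, -0.44, -0.006], [-0.44, -0.898, 0.003], [-0.007, -0.0, -1.0]]
force: [0.4, -0.1, -1.8]
opening: 0.599
```

Request:
arm_command(
  targets=[
    {"offset": [-0.1,-3,0],"rot": [0,0,4.5],"gripper": 0},
    {"offset": [-0.3,-7,0],"rot": [0,0,10],"gripper": 0},
    {"offset": [-0.5,-11,0],"rot": [0,0,16],"gripper": 0},
    {"offset": [-0.6,-15,0],"rot": [0,0,22],"gripper": 0},
    {"offset": [-0.8,-19,0],"rot": [0,0,27],"gripper": 0},
    {"offset": [-0.9,-22.3,0],"rot": [0,0,32],"gripper": 0},
    {"offset": [-1,-23.9,0],"rot": [0,0,34],"gripper": 0},
    {"offset": [-1,-23.9,0],"rot": [0,0,34],"gripper": 0},
  ],
)

```text
time_s: 32.75
position: [0.5348, 0.1317, 0.2173]
tcp_rot: [[0.502, -0.865, -0.003], [-0.865, -0.502, 0.0], [-0.002, 0.002, -1.0]]
force: [-0.4, -1.1, -2.4]
opening: 0.596
```

Request:
arm_command(
  targets=[
    {"offset": [0,0,0],"rot": [0,0,0],"gripper": 0},
    {"offset": [0,0,0],"rot": [0,0,0],"gripper": 0},
  ],
)

```text
time_s: 32.95
position: [0.5341, 0.1289, 0.2182]
tcp_rot: [[0.499, -0.866, -0.003], [-0.866, -0.499, -0.0], [-0.001, 0.003, -1.0]]
force: [1.4, -0.4, -1.6]
opening: 0.6
```

```bash
python3 -c "
from plan import *
plan([(.536,.129,.15,-60),(.536,.129,.1221,-60)])
"
```

```text
now [0.5341 0.1289 0.2182] -60.05 tilt 0.18 t 32.95 F [ 1.4 -0.4 -1.6] op 0.6 j [ 2. 30. 97. -0. 53. 62.]
[np.float64(0.08), np.float64(-0.17), np.float64(6.82)] rot -0.0 rows lin 1.4 rot 0.0
[np.float64(0.0), np.float64(-0.0), np.float64(2.79)] rot 0 rows lin 0.6 rot 0.0
```

Request:
arm_command(
  targets=[
    {"offset": [0.1,-0.1,3],"rot": [0,0,0],"gripper": 0},
    {"offset": [0.1,-0.1,5],"rot": [0,0,0],"gripper": 0},
    {"offset": [0.1,-0.1,6],"rot": [0,0,0],"gripper": 0},
    {"offset": [0.1,-0.1,6.8],"rot": [0,0,0],"gripper": 0},
    {"offset": [0.1,-0.1,6.8],"rot": [0,0,0],"gripper": 0},
  ],
)

```text
time_s: 33.45
position: [0.5362, 0.1288, 0.1506]
tcp_rot: [[0.499, -0.867, -0.002], [-0.867, -0.499, -0.0], [-0.001, 0.002, -1.0]]
force: [-0.9, 0.1, -1.2]
opening: 0.597
```

Request:
arm_command(
  targets=[
    {"offset": [0,0,0.5],"rot": [0,0,0],"gripper": 0},
    {"offset": [0,0,1.0],"rot": [0,0,0],"gripper": 0},
    {"offset": [0,0,1.4],"rot": [0,0,0],"gripper": 0},
    {"offset": [0,0,1.4],"rot": [0,0,0],"gripper": 0},
  ],
)

```text
time_s: 33.85
position: [0.5363, 0.1294, 0.1369]
tcp_rot: [[0.5, -0.866, -0.001], [-0.866, -0.5, -0.0], [-0.0, 0.001, -1.0]]
force: [-0.7, -0.4, -1.7]
opening: 0.601
```

Request:
arm_command(
  targets=[
    {"offset": [0,0,0.4],"rot": [0,0,0],"gripper": 0},
    {"offset": [0,0,0.9],"rot": [0,0,0],"gripper": 0},
    {"offset": [0,0,1.3],"rot": [0,0,0],"gripper": 0},
    {"offset": [0,0,1.4],"rot": [0,0,0],"gripper": 0},
    {"offset": [0,0,1.4],"rot": [0,0,0],"gripper": 0},
  ],
)

```text
time_s: 34.35
position: [0.5364, 0.1293, 0.1229]
tcp_rot: [[0.5, -0.866, -0.001], [-0.866, -0.5, -0.0], [-0.0, 0.001, -1.0]]
force: [-0.8, -0.1, -2.3]
opening: 0.597
```

Request:
arm_command(
  targets=[
    {"offset": [0,0,0.1],"rot": [0,0,0],"gripper": 0},
    {"offset": [0,0,0.2],"rot": [0,0,0],"gripper": 0},
    {"offset": [0,0,0.2],"rot": [0,0,0],"gripper": 0},
  ],
)

```text
time_s: 34.65
position: [0.5368, 0.1293, 0.1213]
tcp_rot: [[0.5, -0.866, 0.0], [-0.866, -0.5, -0.0], [0.0, -0.0, -1.0]]
force: [0.2, 0.1, -1.4]
opening: 0.598
```

Request:
arm_command(
  targets=[
    {"offset": [0,0,0.1],"rot": [0,0,0],"gripper": 0},
    {"offset": [0,0,0.2],"rot": [0,0,0],"gripper": 0},
    {"offset": [0,0,0.2],"rot": [0,0,0],"gripper": 0},
  ],
)

```text
time_s: 34.95
position: [0.5368, 0.1295, 0.121]
tcp_rot: [[0.5, -0.866, 0.001], [-0.866, -0.5, -0.0], [0.001, -0.001, -1.0]]
force: [-2.2, 1.0, 9.8]
opening: 0.597
```

Request:
arm_command(
  targets=[
    {"offset": [0,0,-0.1],"rot": [0,0,0],"gripper": 0.6},
    {"offset": [0,0,-0.1],"rot": [0,0,0],"gripper": 0.7},
    {"offset": [0,0,-0.1],"rot": [0,0,0],"gripper": 0.7},
    {"offset": [0,0,-0.1],"rot": [0,0,0],"gripper": 0.7},
    {"offset": [0,0,-3],"rot": [0,0,0],"gripper": 0.7},
    {"offset": [0,0,-7],"rot": [0,0,0],"gripper": 0.7},
    {"offset": [0,0,-11],"rot": [0,0,0],"gripper": 0.7},
    {"offset": [0,0,-11],"rot": [0,0,0],"gripper": 0.7},
  ],
)

```text
time_s: 35.75
position: [0.5399, 0.1296, 0.2343]
tcp_rot: [[0.5, -0.866, 0.012], [-0.866, -0.5, 0.0], [0.006, -0.011, -1.0]]
force: [0.6, 1.2, 0.1]
opening: 0.359
```

```bash
python3 -c "
from plan import *
plan([(.44,-.09,.23,-10),(.4697,-.2785,.23,9)])
"
```

```text
now [0.5399 0.1296 0.2343] -60.03 tilt 0.69 t 35.75 F [0.6 1.2 0.1] op 0.359 j [ 2. 29. 96.  0. 54. 62.]
[np.float64(14.03), np.float64(19.62), np.float64(0.43)] rot -50.0 rows lin 4.8 rot 5.8
[np.float64(6.2), np.float64(18.05), np.float64(-0.0)] rot -19 rows lin 3.8 rot 2.2
```

Request:
arm_command(
  targets=[
    {"offset": [14,19.6,0.4],"rot": [0,0,-50],"gripper": 0.5},
    {"offset": [14,19.6,0.4],"rot": [0,0,-50],"gripper": 0},
    {"offset": [14,19.6,0.4],"rot": [0,0,-50],"gripper": 0},
    {"offset": [14,19.6,0.4],"rot": [0,0,-50],"gripper": 0},
    {"offset": [14,19.6,0.4],"rot": [0,0,-50],"gripper": 0},
    {"offset": [14,19.6,0.4],"rot": [0,0,-50],"gripper": 0},
    {"offset": [14,19.6,0.4],"rot": [0,0,-50],"gripper": 0},
  ],
)

```text
time_s: 36.45
position: [0.4355, -0.0921, 0.2246]
tcp_rot: [[0.985, -0.174, -0.001], [-0.174, -0.985, 0.0], [-0.001, 0.0, -1.0]]
force: [-0.3, -0.5, -1.0]
opening: 0.911
```

```bash
python3 -c "
from plan import *
plan([(.4697,-.2785,.22,9)])
t=cap('top');a=cap('side')
im=np.hstack([cv2.resize(t['frame'][205:305,165:285],(480,400)),cv2.resize(a['frame'][245:345,240:320],(320,400))])
cv2.imwrite('pics/n1.png',im[...,::-1])
"
```

```text
now [ 0.4355 -0.0921  0.2246] -10.05 tilt 0.08 t 36.45 F [-0.3 -0.5 -1. ] op 0.911 j [-26.  23. 111.  -0.  46. -16.]
[np.float64(6.62), np.float64(17.76), np.float64(0.46)] rot -19.0 rows lin 3.8 rot 2.2
```

View pics/n1.png

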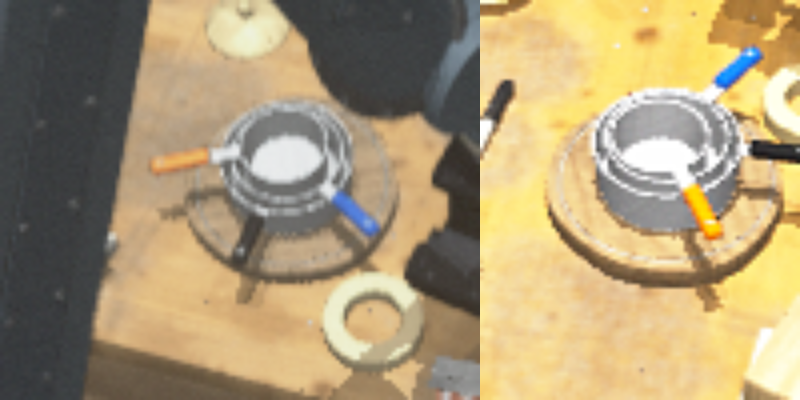

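Request:
arm_command(
  targets=[
    {"offset": [6.6,17.8,0.5],"rot": [0,0,-19],"gripper": 0},
    {"offset": [6.6,17.8,0.5],"rot": [0,0,-19],"gripper": 0},
    {"offset": [6.6,17.8,0.5],"rot": [0,0,-19],"gripper": 0},
    {"offset": [6.6,17.8,0.5],"rot": [0,0,-19],"gripper": 0},
    {"offset": [6.6,17.8,0.5],"rot": [0,0,-19],"gripper": 0},
    {"offset": [6.6,17.8,0.5],"rot": [0,0,-19],"gripper": 0},
  ],
)

```text
time_s: 37.15
position: [0.4707, -0.2769, 0.2194]
tcp_rot: [[0.988, 0.154, -0.001], [0.154, -0.988, 0.001], [-0.001, -0.001, -1.0]]
force: [-0.2, -0.4, 0.0]
opening: 0.997
```

```bash
python3 -c "
from plan import *
plan([(.4697,-.2785,.1013,9)])
"
```

```text
now [ 0.4707 -0.2769  0.2194] 8.83 tilt 0.09 t 37.15 F [-0.2 -0.4  0. ] op 0.997 j [-42.  30.  98.   0.  53. -51.]
[np.float64(-0.12), np.float64(0.14), np.float64(11.81)] rot -0.2 rows lin 2.4 rot 0.0
```

Request:
arm_command(
  targets=[
    {"offset": [-0.1,0.1,4],"rot": [0,0,0],"gripper": 0},
    {"offset": [-0.1,0.1,8],"rot": [0,0,0],"gripper": 0},
    {"offset": [-0.1,0.1,11],"rot": [0,0,0],"gripper": 0},
    {"offset": [-0.1,0.1,11.8],"rot": [0,0,0],"gripper": 0},
    {"offset": [-0.1,0.1,11.8],"rot": [0,0,0],"gripper": 0.5},
    {"offset": [-0.1,0.1,11.8],"rot": [0,0,0],"gripper": 1},
    {"offset": [-0.1,0.1,11.8],"rot": [0,0,0],"gripper": 1},
    {"offset": [-0.1,0.1,11.8],"rot": [0,0,0],"gripper": 1},
  ],
)

```text
time_s: 37.95
position: [0.4706, -0.2781, 0.1038]
tcp_rot: [[0.988, 0.156, 0.002], [0.156, -0.988, -0.002], [0.002, 0.002, -1.0]]
force: [-0.3, -0.1, 0.1]
opening: 0.72
```

Request:
arm_command(
  targets=[
    {"offset": [0,0,0],"rot": [0,0,0],"gripper": 1},
    {"offset": [0,0,0],"rot": [0,0,0],"gripper": 1},
    {"offset": [0,0,0],"rot": [0,0,0],"gripper": 1},
    {"offset": [0,0,0],"rot": [0,0,0],"gripper": 1},
    {"offset": [0,0,0],"rot": [0,0,0],"gripper": 1},
    {"offset": [0,0,0],"rot": [0,0,0],"gripper": 1},
  ],
)

```text
time_s: 38.55
position: [0.4698, -0.2778, 0.1022]
tcp_rot: [[0.988, 0.156, -0.0], [0.156, -0.988, 0.0], [-0.0, -0.0, -1.0]]
force: [0.4, -0.0, 0.5]
opening: 0.206
```

Request:
arm_command(
  targets=[
    {"offset": [0,0,0],"rot": [0,0,0],"gripper": 1},
    {"offset": [0,0,0],"rot": [0,0,0],"gripper": 1},
    {"offset": [0,0,0],"rot": [0,0,-7],"gripper": 1},
    {"offset": [0,0,0],"rot": [0,0,-14],"gripper": 1},
    {"offset": [0,0,0],"rot": [0,0,-21],"gripper": 1},
    {"offset": [0,0,0],"rot": [0,0,-28],"gripper": 1},
    {"offset": [0,0,0],"rot": [0,0,-36],"gripper": 1},
    {"offset": [0,0,0],"rot": [0,0,-36],"gripper": 1},
  ],
)

```text
time_s: 39.35
position: [0.47, -0.2777, 0.1022]
tcp_rot: [[0.708, 0.707, 0.0], [0.707, -0.708, 0.0], [0.0, 0.0, -1.0]]
force: [0.7, 0.8, -0.4]
opening: 0.204
```

Request:
arm_command(
  targets=[
    {"offset": [0,0,0],"rot": [0,0,-7],"gripper": 1},
    {"offset": [0,0,0],"rot": [0,0,-14],"gripper": 1},
    {"offset": [0,0,0],"rot": [0,0,-21],"gripper": 1},
    {"offset": [0,0,0],"rot": [0,0,-28],"gripper": 1},
    {"offset": [0,0,0],"rot": [0,0,-36],"gripper": 1},
    {"offset": [0,0,0],"rot": [0,0,-36],"gripper": 1},
    {"offset": [0,0,0],"rot": [0,0,-36],"gripper": 1},
  ],
)

```text
time_s: 40.05
position: [0.4701, -0.2774, 0.1022]
tcp_rot: [[0.162, 0.987, 0.0], [0.987, -0.162, 0.001], [0.001, 0.0, -1.0]]
force: [2.3, 3.0, -1.2]
opening: 0.202
```

Request:
arm_command(
  targets=[
    {"offset": [0,0,0],"rot": [0,0,0],"gripper": 0.5},
    {"offset": [0,0,0],"rot": [0,0,0],"gripper": 0},
    {"offset": [0,0,0],"rot": [0,0,0],"gripper": 0},
    {"offset": [0,0,0],"rot": [0,0,0],"gripper": 0},
    {"offset": [0,0,-2],"rot": [0,0,0],"gripper": 0},
    {"offset": [0,0,-6],"rot": [0,0,0],"gripper": 0},
    {"offset": [0,0,-10],"rot": [0,0,0],"gripper": 0},
    {"offset": [0,0,-14],"rot": [0,0,0],"gripper": 0},
  ],
)

```text
time_s: 40.85
position: [0.4695, -0.2777, 0.2435]
tcp_rot: [[0.158, 0.987, -0.001], [0.987, -0.158, 0.0], [0.0, -0.001, -1.0]]
force: [1.4, -0.7, -0.2]
opening: 0.844
```

```bash
python3 -c "
from plan import *
plan([(.40,.12,.26,40)])
"
```

```text
now [ 0.4695 -0.2777  0.2435] 80.93 tilt 0.05 t 40.85 F [ 1.4 -0.7 -0.2] op 0.844 j [ -42.   28.   96.   -0.   56. -123.]
[np.float64(38.17), np.float64(-13.13), np.float64(-1.65)] rot 40.9 rows lin 8.1 rot 4.8
```

Request:
arm_command(
  targets=[
    {"offset": [22,-9,-1],"rot": [0,0,25],"gripper": 0},
    {"offset": [22,-9,-1],"rot": [0,0,25],"gripper": 0},
    {"offset": [22,-9,-1],"rot": [0,0,25],"gripper": 0},
    {"offset": [22,-9,-1],"rot": [0,0,25],"gripper": 0},
    {"offset": [22,-9,-1],"rot": [0,0,25],"gripper": 0},
    {"offset": [22,-9,-1],"rot": [0,0,25],"gripper": 0},
    {"offset": [22,-9,-1],"rot": [0,0,25],"gripper": 0},
  ],
)

```text
time_s: 41.55
position: [0.4156, -0.046, 0.2526]
tcp_rot: [[0.558, 0.83, 0.001], [0.83, -0.558, -0.001], [-0.0, 0.001, -1.0]]
force: [-0.1, -0.2, -0.7]
opening: 0.997
```

```bash
python3 -c "
from plan import *
plan([])
t=cap('top');a=cap('side')
r=lambda im,b:cv2.resize(im[b[1]:b[3],b[0]:b[2]],(400,300),interpolation=cv2.INTER_CUBIC)
im=np.vstack([np.hstack([r(t['frame'],(320,265,380,310)),r(a['frame'],(295,190,345,228))]),np.hstack([r(t['frame'],(150,205,290,310)),r(a['frame'],(235,245,355,335))])])
cv2.imwrite('pics/fin.png',im[...,::-1])
"
```

```text
now [ 0.4156 -0.046   0.2526] 56.08 tilt 0.08 t 41.55 F [-0.1 -0.2 -0.7] op 0.997 j [-22.  18. 113.  -0.  49. -78.]
```

View pics/fin.png

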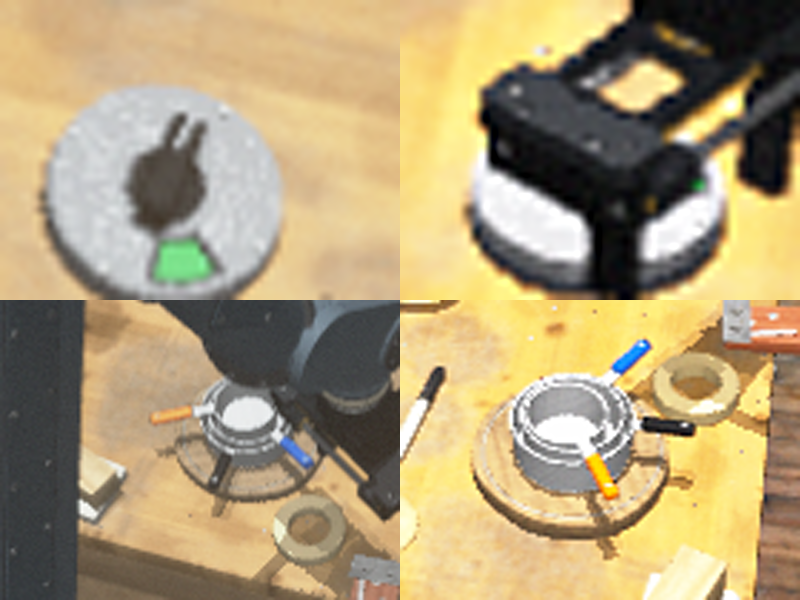

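The final picture shows the window all green, the pans nested and level with their handles well apart, and the beech block on the steel block. The arm is clear of everything, so I'm handing in.

```bash
python3 -c "
from rig import ticket
print(ticket.hand_in())"
```

```text
the job is handed in; nothing more can be done
None
```

I finished the whole job in order and handed it in at about 42 s. The hand-in reports no verdict.

1. **Wheel to yellow:** I turned the knob until the window showed solid yellow.
2. **Beech block:** I moved it onto the steel block. A rough reading put it about 7 mm from the middle (limit 30 mm).
3. **Pans:** Only the black, blue and orange pans were there. The largest is on the round, with blue and then orange nested inside. The handles point at about 178°, −120° and 120°.
4. **Wheel to green:** I then turned the wheel until the window showed solid green.

**Last checks:**
- The pictures showed the pans level and nested, the beech block on the steel block and the window all green. The gripper was open and touching nothing.
- The pans touched down at about the heights expected for each one sitting on the floor below.
- From the turn of the gripper, I put the wheel at about 2.50 rad, against 2.513 for mid-green.

**What failed or disagreed:**
- My first attempt to lift the largest pan, by opening the fingers inside it, did not grip. I lifted it by the wall instead.
- The blue pan had been knocked about 3 cm aside, so I measured it again before picking it up.
- The two cameras disagreed by 4–12 mm in y. I used the top one, because it matched where the gripper found the knob.
- I did not measure the pans' final positions beyond the pictures and the gripper positions. I also did not measure whether the tape roll, marker pen or brass lid moved; the arm never went down near them.

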